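# Empty the desiccant chute

### The arm

A 6-joint arm with a two-finger parallel gripper is mounted at the origin on a cart in front of the work surface, level with it; the furniture and walls round the work are solid. World frame = base frame: x ahead of the robot, y to its left, z up, the work surface at z = 0. Lengths are in mm, angles in rad, forces in N, time in s.
With the tool pointing down it reaches from about 350 to 725 mm from the base axis. Payload 6 kg.
Tool frame: the origin (TCP) lies midway between the tips of the shut fingers; the grasp point (between the pads) lies 19 mm behind it (tcp_to_grasp is the distance from the TCP to the grasp point, in mm); x points along the fingers, y is the direction in which the jaws open and shut, and the axes are right-handed (so a half turn about x gives the same grasp; the last joint's range is limited). The gripper opens to 85 mm and grips with 20 to 120 N. Pads are 22 mm wide; open, the fingers measure 114 mm over their backs; the gripper's body (76 mm by 85 mm) begins 54 mm behind the grasp point. The pads swing forward as they close: fully open they stand 13 mm farther back than shut.
Start: joints at [1.557, 0.04, 0.085, 0, -1.615, -0.334], TCP at [204.471, 564.058, 195.961] pointing down, gripper open.
Joint ranges: [-2.56, 2.56], [-1.29, 2.01], [-1.08, 1.49], [-3.29, 1.98], [-2.81, -0.18], [-2.99, 2.99]. Speed limits (rad/s): [2.57, 2.57, 3.01, 3.14, 3.14, 3.14].

### API

Orientations are given as a 3x3 rotation matrix whose columns are the frame's x, y, z axes.
In Python, from station import get_state, snapshot, finish_job, tcp_to_grasp gives the robot as it stands.
- The arm moves only by the shell command python3 -m crank 'ROWS'. ROWS is a JSON object of lists of equal length, an entry for each row: "gripper": the finger opening in cm, from 0 to 8.54; "travel": the shift along the tool's x, y, z in cm, a list of three; "turn": the turn, a rotation vector about the tool's x, y, z in rad, a list of three. A call has 1 to 12 rows; each row shifts and turns the commanded pose from where the row before left it, along the tool's axes as they then stand; what a row does not reach is not made up. A row lasts 1/8 s, in which the tool goes at most 62.5 mm and 10.7 degrees, less where a joint would pass 70% of its speed; a pose out of reach is approached as far as the arm can. A call with a gripper value outside its range is refused whole. The fingers move at their own pace and stop on an object; the grip force is fixed at half the most. Time passes only in rows, so rows that do not move let the fingers close. It gives the time, the measured TCP pose, the force and the opening at its end, in the units of the state.
- get_state(): the state, without advancing time (a new reading comes with each control period).
- snapshot(name): name is "scene" or "top"; returns a dict with "img" (420x560x3 uint8, red, green, blue), "fx", "fy", "cx", "cy" (pixels), "cam_to_world" (4x4, takes a point from camera to world coordinates). Camera axes: x right, y down, z forward; pixel columns grow to the right and rows downward; lengths in mm; the calibration is good to about 2 mm. A picture is of the moment at which its call begins. There is no depth.
- finish_job(): hands the job in, once; it reports no verdict.
The state is a dict: "time_s": time; "joints": joint angles; "dq": joint speeds; "effort": joint torques, N m; "tool_pos": TCP position; "tcp_rot": TCP orientation; "ft_force": force on the tool from outside, world axes, zero at the start; "wrist_torque": the same for the moment, N m; "finger_gap": opening from 0.0 (shut) to 1.0 (fully open).
Only numpy, scipy, OpenCV 4.12 (cv2) and the standard library are available. Lean on these libraries where they do the work, as an engineer would, in place of code of your own. Each camera call takes 0.05 s, during which the arm holds its last target.

### The job

The desiccant dispenser on the bench has to be emptied: hang the empty sheet-metal catch pan by its two hooks over the dispenser's front bar, one hook each side of the spout, and let go of it; then push the dispenser's spring-return gate lever all the way down to its stop so that the five canisters roll out into the pan. The gate shuts as soon as the lever is let go, so keep it pressed fully down and finish while still holding it there (I will brush out the open chute). Let no canister fall on the bench, and leave the caps, the bottles and the tally counter where they are.

Things in the scene. Friction and masses are not known exactly. Their poses are not given: they have to be found in the camera images.
- dispenser: Desiccant dispenser, fixed to the bench: steel base, two upright grey side plates (6 mm thick, centred at y = +65 and -65 mm, x = -20 to 85 mm, up to z = 174 mm), between them a narrow steel chute at y = 0. Its front (-x) looks roughly to the robot. Origin on the bench under the middle of the front bar; x to the back, y left, z up.
- bar_top (a point): Middle of the upper side of the front bar (dispenser frame x = 0, y = 0, z = 106 mm): a round 12 mm bar along y between the side plates, axis at z = 100 mm. Axes as the dispenser's. A stop strip below the bar, its face at x = -6.5 mm, z = 45 to 70 mm, keeps a hung pan from swinging in.
- spout (a point): Lower open end of the chute: middle of the floor's edge (dispenser frame x = -4, y = 0, z = 112 mm), just over the bar. The chute is 29 mm wide outside, its walls 24 mm high; from here it climbs at 24 degrees to the back, 195 mm long. Axes as the dispenser's.
- pan: Loose open sheet-steel catch pan, about 160 g, upright on the bench: 90 mm long (x), 60 mm wide (y), 48 mm high, walls 2.5 mm; origin at the centre of its underside, z up, two hooks at its back (+x). Grip it from above across the 60 mm width. Hung: x along the dispenser's x, underside 42 mm above the bench, origin 53 mm in front of the bar's axis; let go, it leans nose-down up to 0.1 rad.
- pan_hook (a point): Middle between the hooks, at the underside of their top bend (pan frame x = 53, y = 0, z = 64 mm); lies on bar_top when hung. Axes as the pan's. Each hook: 8 mm wide strap at y = +26 or -26 mm, an upside-down U open below, gap x = 45 to 61 mm, top at z = 67 mm, back leg down to z = 41 mm, flared to x = 70 mm at its end. Raise it 25 mm or more over its hung height to pass the bar, then lower.
- gate_angle (a joint): Angle of the gate rocker about the gate shaft, rad: 0 = lever up, gate shut (held by a spring); grows as the lever is pushed down; 0.5 = lever down on its stop, gate fully open. From about 0.4 the gate blade clears the 18 mm canisters. It takes about 3 N on the pad to start and 8 N to hold at the stop; let go, it springs back.
- gate_lever: The gate rocker, one rigid steel piece turning on the gate shaft: origin on the shaft axis (dispenser frame x = 32, y = 0, z = 150 mm; 10 mm shaft, only right of the chute), axes as the dispenser's while the gate is shut. It carries the gate blade in the chute and, outside the right side plate, the hand lever that reaches forward to the rubber pad.
- lever_pad (a point): Centre of the upper side of the black rubber pad (40 mm along x, 34 mm along y) on the end of the hand lever, right front of the dispenser (dispenser frame x = -62, y = -140, z = 180 mm with the gate shut). Its path is an arc about the gate shaft: pushed straight down 49 mm it is at its stop (z = 131 mm), within 4 mm of the same x and y.
- canister_1: Desiccant canister 1 of 5 (1 is next to the gate): smooth white plastic cylinder with a blue band, 18 mm thick and 22 mm long, 10 g. Origin at the centre of one end face, z along its axis. At the start all five lie across the chute behind the gate blade.
- canister_2: Desiccant canister 2 of 5 (1 is next to the gate): smooth white plastic cylinder with a blue band, 18 mm thick and 22 mm long, 10 g. Origin at the centre of one end face, z along its axis. At the start all five lie across the chute behind the gate blade.
- canister_3: Desiccant canister 3 of 5 (1 is next to the gate): smooth white plastic cylinder with a blue band, 18 mm thick and 22 mm long, 10 g. Origin at the centre of one end face, z along its axis. At the start all five lie across the chute behind the gate blade.
- canister_4: Desiccant canister 4 of 5 (1 is next to the gate): smooth white plastic cylinder with a blue band, 18 mm thick and 22 mm long, 10 g. Origin at the centre of one end face, z along its axis. At the start all five lie across the chute behind the gate blade.
- canister_5: Desiccant canister 5 of 5 (1 is next to the gate): smooth white plastic cylinder with a blue band, 18 mm thick and 22 mm long, 10 g. Origin at the centre of one end face, z along its axis. At the start all five lie across the chute behind the gate blade.
- cap_0: Bystander: loose gold screw cap, 65 mm wide, 31 mm high; origin under its centre.
- cap_1: Bystander: as cap_0.
- tally: Bystander: hand tally counter, 48 x 72 x 34 mm; origin under its centre.
- bottle_a: Bystander: amber bottle with a gold cap, 66 mm wide, 108 mm high, standing left behind the dispenser; origin under its centre.

How it is judged (in metres and radians):
On the way, in this order (a step that is already met when the one before it is completed fails the run):
1. the pan hangs by its hooks on the front bar, let go, with the gate still shut (distance between pan_hook and bar_top below 0.012 m and angle between pan's own z axis and vertical below 0.2 rad and contact force between the fingers and pan below 0.05 N and contact force between pan and dispenser above 0.5 N and value of joint gate_angle below 0.1 rad), for 0.3 s.
2. the gate lever is pushed down to its stop (value of joint gate_angle above 0.45 rad), for 0.3 s.
At the end, for the whole second after the job is handed in: The gate lever is held down by the gripper at 0.45 rad or more (stop at 0.5); the pan hangs on the bar, touched by no finger, hook point within 12 mm of the bar's top and tilted less than 0.2 rad; all five canisters lie at rest inside the pan (value of joint gate_angle above 0.45 rad and contact force between the fingers and gate_lever above 2 N and distance between pan_hook and bar_top below 0.012 m and angle between pan's own z axis and vertical below 0.2 rad and contact force between the fingers and pan below 0.05 N and contact force between pan and dispenser above 0.5 N and linear speed of each of canister_1, canister_2, canister_3, canister_4, canister_5 below 0.05 m/s and x of canister_1 in the frame of pan between -0.0455 and 0.0455 m and y of canister_1 in the frame of pan between -0.0305 and 0.0305 m and z of canister_1 in the frame of pan between 0 and 0.048 m and x of canister_2 in the frame of pan between -0.0455 and 0.0455 m and y of canister_2 in the frame of pan between -0.0305 and 0.0305 m and z of canister_2 in the frame of pan between 0 and 0.048 m and x of canister_3 in the frame of pan between -0.0455 and 0.0455 m and y of canister_3 in the frame of pan between -0.0305 and 0.0305 m and z of canister_3 in the frame of pan between 0 and 0.048 m and x of canister_4 in the frame of pan between -0.0455 and 0.0455 m and y of canister_4 in the frame of pan between -0.0305 and 0.0305 m and z of canister_4 in the frame of pan between 0 and 0.048 m and x of canister_5 in the frame of pan between -0.0455 and 0.0455 m and y of canister_5 in the frame of pan between -0.0305 and 0.0305 m and z of canister_5 in the frame of pan between 0 and 0.048 m); the arm keeps its last pose, push and grip.
It fails at once if a canister falls on the bench (height (world z) of any of canister_1, canister_2, canister_3, canister_4, canister_5 below 0.03 m).
It fails at once if a cap, bottle or the tally counter is moved more than 20 mm (distance of any of cap_0, cap_1, tally, bottle_a from where it was at the start of the episode above 0.02 m).
It also fails if it takes over 70 s, if anything falls off the work surface, if the arm or the gripper's body presses on something with over 40 N, if the wrist force passes 120 N, or if a joint passes its speed limit or range.

## Working session

There is one attempt and no reset: what is moved stays moved. The work goes in short steps, Python scripts to look and compute and a shell command to move; the robot and the scene stay as the last step left them, time stands still between calls to the robot, and variables do not carry over. Pictures are saved under pics/ and viewed, and the job is handed in when it is done.

```bash
ls; mkdir -p pics; python3 - <<'E'
from station import *
import cv2, numpy as np
print(get_state(), tcp_to_grasp)
for n in ("scene","top"):
    s=snapshot(n); cv2.imwrite(f"pics/{n}0.png", s["img"][:,:,::-1])
    print(n,s["fx"],s["fy"],s["cx"],s["cy"]); print(np.round(s["cam_to_world"],4).tolist())
E
```

```text
pics
{'time_s': 0.0, 'joints': array([ 1.55669593e+00,  4.08223280e-02,  8.38027651e-02, -4.88567565e-04,
       -1.61552280e+00, -3.33716254e-01]), 'dq': array([-9.23655510e-04,  1.32327891e-04, -8.04370707e-05, -9.51897196e-04,
        8.51032986e-04, -3.68373591e-04]), 'effort': array([ 3.78786526e-04, -3.68201566e+01,  3.47423637e+01,  6.93241417e+00,
       -5.37885498e-03, -1.72870251e-06]), 'tool_pos': array([204.28225584, 563.72372578, 194.96366714]), 'tcp_rot': array([[-5.12649419e-04, -3.40825416e-01, -9.40126466e-01],
       [-1.73898059e-03, -9.40124865e-01,  3.40825784e-01],
       [-9.99998357e-01,  1.80958582e-03, -1.10734317e-04]]), 'ft_force': array([ 0.34186975, -0.61266539, -0.42514418]), 'wrist_torque': array([ 0.00325693, -0.01265782, -0.02023993]), 'finger_gap': 0.9999162666723137} 18.700000000000003
scene 381.92599898446286 381.92599898446286 282.75740402579976 205.21096104386712
[[0.6602, -0.4579, 0.5954, 61.3974], [-0.7511, -0.4126, 0.5154, -161.8156], [0.0097, -0.7875, -0.6163, 652.6838], [0.0, 0.0, 0.0, 1.0]]
top 383.23384559334437 383.23384559334437 281.8930109711658 211.29975971315838
[[-0.0234, -0.9829, 0.1824, 402.3031], [-0.9991, 0.0293, 0.0297, 256.7248], [-0.0346, -0.1816, -0.9828, 967.1398], [0.0, 0.0, 0.0, 1.0]]
```

View pics/scene0.png

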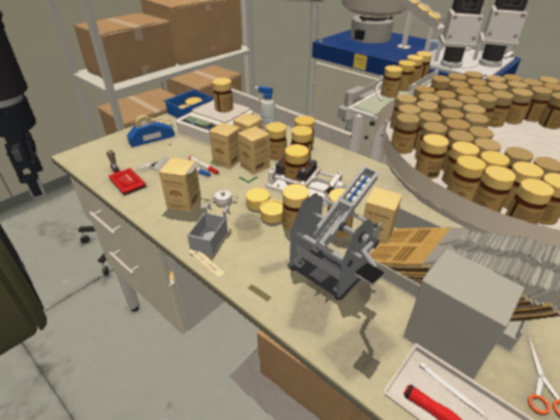

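View pics/top0.png

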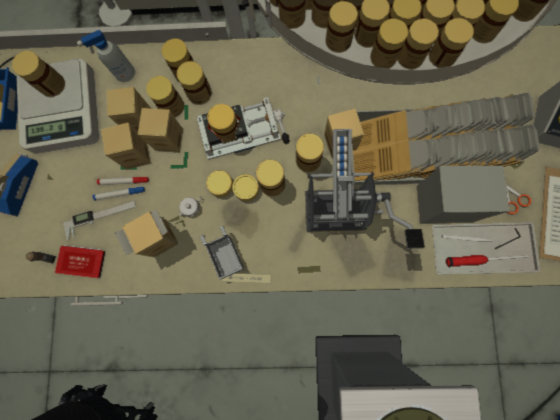

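The scene shows the dispenser at about (340,235) with the pan at (209,234). In the top view the pan is at (222,254), the dispenser at (340,200) and the lever pad at (414,238). I'll enlarge crops of these.

```bash
python3 - <<'E'
import cv2
a=cv2.imread("pics/top0.png"); 
cv2.imwrite("pics/t_c1.png", cv2.resize(a[120:270,290:440],None,fx=4,fy=4,interpolation=cv2.INTER_CUBIC))
cv2.imwrite("pics/t_c2.png", cv2.resize(a[215:290,180:280],None,fx=8,fy=8,interpolation=cv2.INTER_CUBIC))
b=cv2.imread("pics/scene0.png")
cv2.imwrite("pics/s_c1.png", cv2.resize(b[160:300,270:400],None,fx=4,fy=4,interpolation=cv2.INTER_CUBIC))
cv2.imwrite("pics/s_c2.png", cv2.resize(b[190:265,170:250],None,fx=8,fy=8,interpolation=cv2.INTER_CUBIC))
E
```

```text
(no output)
```

View pics/t_c1.png

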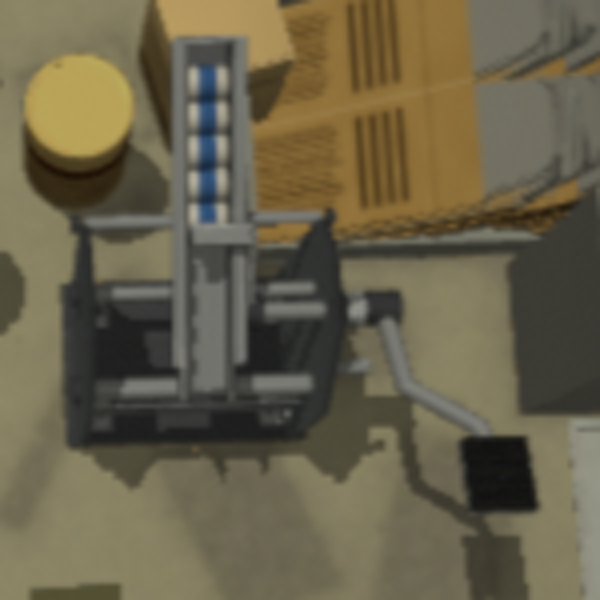

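View pics/t_c2.png

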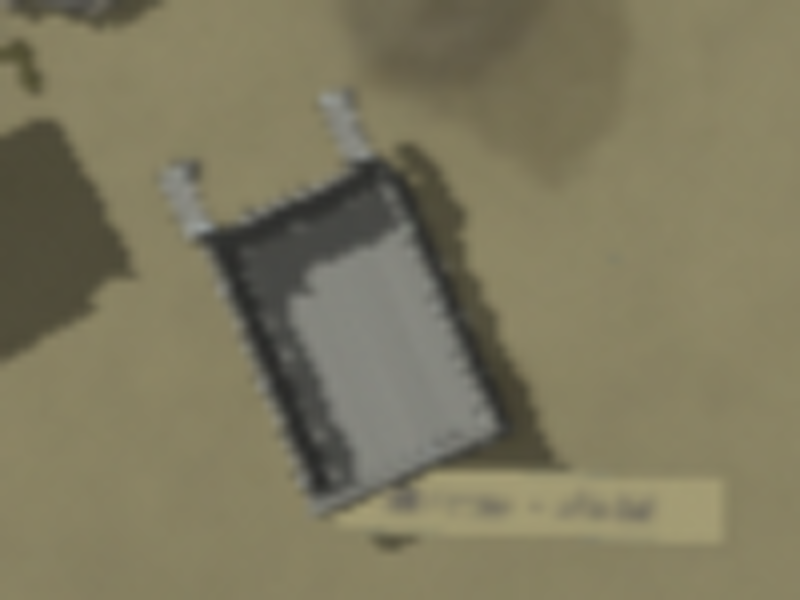

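View pics/s_c1.png

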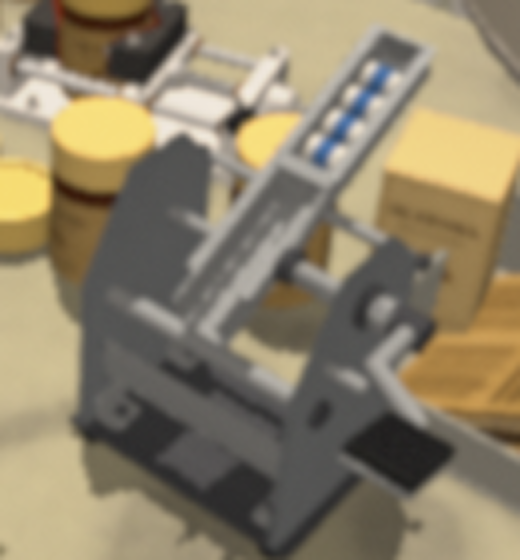

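View pics/s_c2.png

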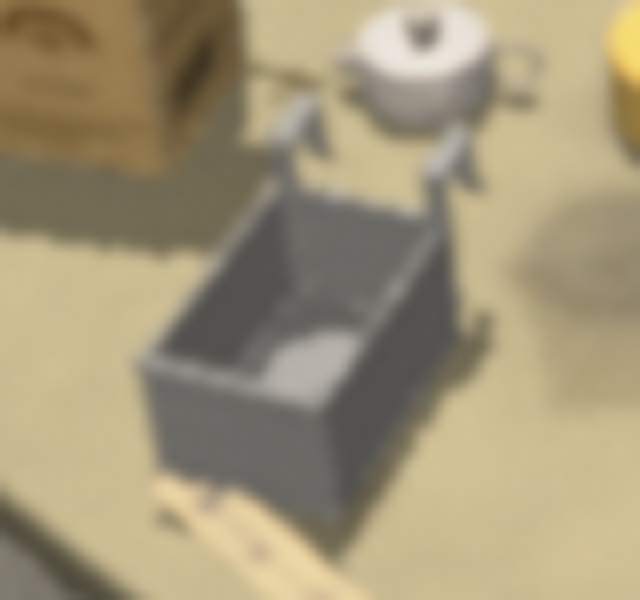

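```bash
cat > h.py <<'E'
import numpy as np, cv2
from scipy.optimize import least_squares
K={"scene":(381.926,282.757,205.211),"top":(383.234,281.893,211.300)}
T={"scene":np.array([[0.6602,-0.4579,0.5954,61.3974],[-0.7511,-0.4126,0.5154,-161.8156],[0.0097,-0.7875,-0.6163,652.6838],[0,0,0,1]]),
"top":np.array([[-0.0234,-0.9829,0.1824,402.3031],[-0.9991,0.0293,0.0297,256.7248],[-0.0346,-0.1816,-0.9828,967.1398],[0,0,0,1]])}
def proj(c,P):
    P=np.atleast_2d(P); q=(P-T[c][:3,3])@T[c][:3,:3]; f,cx,cy=K[c]
    return np.c_[f*q[:,0]/q[:,2]+cx, f*q[:,1]/q[:,2]+cy]
def pose(p):  # x,y,yaw
    c,s=np.cos(p[2]),np.sin(p[2]); return np.array([[c,-s,0],[s,c,0],[0,0,1]])
def W(p,P): return np.atleast_2d(P)@pose(p).T+np.array([p[0],p[1],0])
def fit(obs,p0,loss='soft_l1'):
    def r(p): return np.concatenate([(proj(c,W(p,P))-np.array(u)).ravel() for c,P,u in obs])
    s=least_squares(r,p0,x_scale=[10,10,.1],loss=loss); return s.x, r(s.x).reshape(-1,2)
def uc(pts,off,k): return [((x+.5)/k-.5+off[0],(y+.5)/k-.5+off[1]) for x,y in pts]
E
cat > m1.py <<'E'
from h import *
tc2=lambda p:uc([p],(180,215),8)[0]; sc2=lambda p:uc([p],(170,190),8)[0]
tc1=lambda p:uc([p],(290,120),4)[0]; sc1=lambda p:uc([p],(270,160),4)[0]
pan=[("top",(-45,30,48),tc2((318,505))),("top",(-45,-30,48),tc2((505,430))),("top",(45,30,48),tc2((208,235))),("top",(45,-30,48),tc2((385,160))),
("scene",(-45,30,48),sc2((145,362))),("scene",(-45,-30,48),sc2((325,405))),("scene",(45,30,48),sc2((285,190))),("scene",(45,-30,48),sc2((445,240)))]
pp,r=fit(pan,[350,300,0.4]); print("pan",pp.round(3),r.round(2).tolist())
dis=[("top",(-62-20,-140+17,180),tc1((472,512))),("top",(-82,-157,180),tc1((537,508))),("top",(-42,-123,180),tc1((463,440))),("top",(-42,-157,180),tc1((527,436))),
("scene",(-82,-123,180),sc1((345,458))),("scene",(-82,-157,180),sc1((408,495))),("scene",(-42,-123,180),sc1((383,410))),("scene",(-42,-157,180),sc1((453,450))),
("top",(164.4,14.5,213),tc1((175,40))),("top",(164.4,-14.5,213),tc1((247,40))),("scene",(164.4,14.5,213),sc1((378,25))),("scene",(164.4,-14.5,213),sc1((432,48)))]
dp,r=fit(dis,[400,150,0.]); print("dis",dp.round(3),r.round(2).tolist())
def seg(im,c,p,a,b,col,k,off):
    q=proj(c,W(p,[a,b])); q=((q-np.array(off)+.5)*k-.5).round().astype(int)
    cv2.line(im,tuple(map(int,q[0])),tuple(map(int,q[1])),col,1,cv2.LINE_AA)
def box(x0,x1,y0,y1,z0,z1):
    v=[(x,y,z) for x in(x0,x1) for y in(y0,y1) for z in (z0,z1)]
    return [(a,b) for i,a in enumerate(v) for b in v[i+1:] if sum(m!=n for m,n in zip(a,b))==1]
psegs=box(-45,45,-30,30,0,48)+sum([[((45,y,67),(61,y,67)),((45,y,48),(45,y,67)),((61,y,67),(61,y,41))] for y in(-26,26)],[])
a=24*np.pi/180
ch=[]
for y in(-14.5,14.5):
    f0=np.array([-4,y,112]);f1=f0+195*np.array([np.cos(a),0,np.sin(a)]);n=24*np.array([-np.sin(a),0,np.cos(a)])
    ch+=[(f0,f1),(f0+n,f1+n),(f0,f0+n),(f1,f1+n)]
dsegs=box(-20,85,62,68,174,174)+box(-20,85,-68,-62,174,174)+[((0,-62,106),(0,62,106)),((-6,-62,100),(-6,62,100))]+box(-82,-42,-157,-123,180,180)+ch+box(-6.5,-6.5,-62,62,45,70)
if __name__=="__main__":
    for c in("top","scene"):
        im=cv2.imread(f"pics/{c}0.png"); 
        for nm,off,sz in([("p",(180,215),(100,75)),("d",(290,120),(150,150))] if c=="top" else [("p",(170,190),(80,75)),("d",(270,160),(130,140))]):
            k=7.5 if nm=="p" else 4
            cr=cv2.resize(im[off[1]:off[1]+sz[1],off[0]:off[0]+sz[0]],None,fx=k,fy=k,interpolation=cv2.INTER_CUBIC)
            for s in (psegs if nm=="p" else dsegs): seg(cr,c,pp if nm=="p" else dp,*s,(0,0,255),k,off)
            cv2.imwrite(f"pics/o_{c}_{nm}.png",cr)
E
python3 m1.py
```

```text
pan [4.66653e+02 4.26430e+02 4.00000e-01] [[0.25, 1.43], [-0.01, 0.3], [-0.19, 0.73], [0.45, -0.12], [-0.47, -0.42], [0.25, -0.03], [0.08, -1.86], [1.93, -3.11]]
dis [ 5.45031e+02  1.50854e+02 -5.00000e-03] [[-0.53, 1.68], [0.15, 2.32], [0.19, 0.13], [0.96, 0.75], [-1.71, -1.91], [0.52, -0.41], [1.75, -3.04], [1.91, -3.05], [2.05, 0.78], [-1.9, 0.35], [1.24, -0.09], [-0.5, -0.9]]
```

View pics/o_top_d.png

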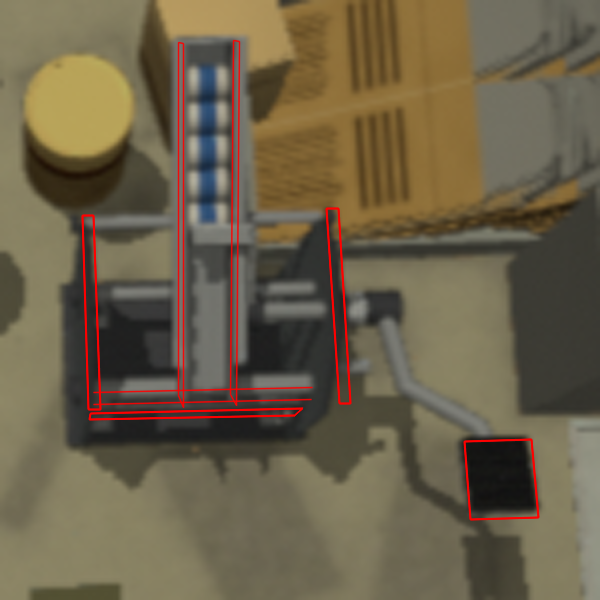

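View pics/o_scene_d.png

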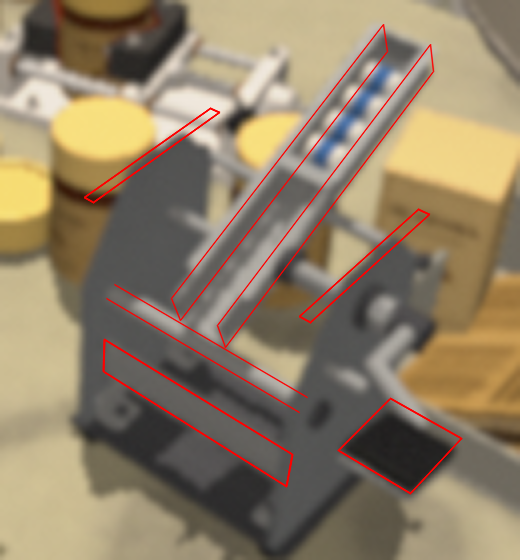

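View pics/o_top_p.png

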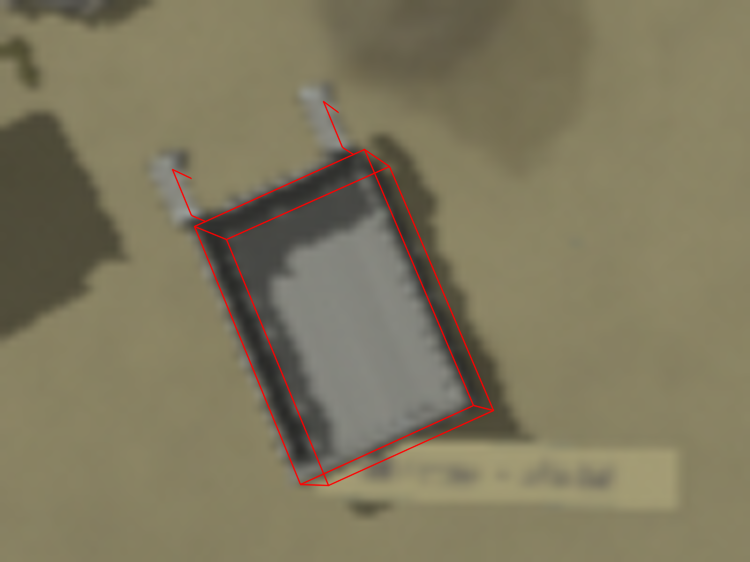

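View pics/o_scene_p.png

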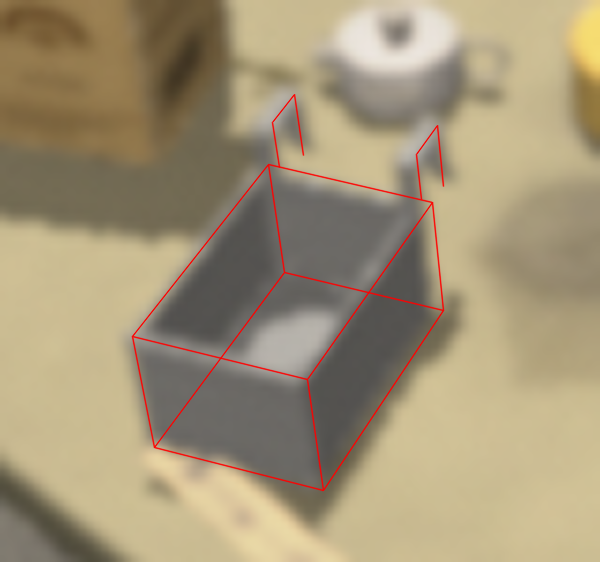

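```bash
cat > m2.py <<'E'
from m1 import *
pan2=[("top",(53,26,67),tc2((187,200))),("top",(53,-26,67),tc2((347,128))),("scene",(53,26,67),sc2((293,122))),("scene",(53,-26,67),sc2((447,155))),
("scene",(-45,30,0),sc2((165,480))),("scene",(-45,-30,0),sc2((340,530))),("scene",(45,-30,0),sc2((460,335)))]
A=[o for o in pan if not(o[0]=="scene" and o[1][0]==45)]+pan2
for nm,o in(("all",A),("top",[x for x in A if x[0]=="top"]),("scene",[x for x in A if x[0]=="scene"])):
    p,r=fit(o,[460,420,.45]); print("pan",nm,p.round(3),r.round(1).tolist())
for nm,o in(("all",dis),("top",[x for x in dis if x[0]=="top"]),("scene",[x for x in dis if x[0]=="scene"])):
    p,r=fit(o,[540,150,0.02]); print("dis",nm,p.round(3),r.round(1).tolist())
E
python3 m2.py
```

```text
pan [4.66653e+02 4.26430e+02 4.00000e-01] [[0.25, 1.43], [-0.01, 0.3], [-0.19, 0.73], [0.45, -0.12], [-0.47, -0.42], [0.25, -0.03], [0.08, -1.86], [1.93, -3.11]]
dis [ 5.45031e+02  1.50854e+02 -5.00000e-03] [[-0.53, 1.68], [0.15, 2.32], [0.19, 0.13], [0.96, 0.75], [-1.71, -1.91], [0.52, -0.41], [1.75, -3.04], [1.91, -3.05], [2.05, 0.78], [-1.9, 0.35], [1.24, -0.09], [-0.5, -0.9]]
pan all [4.66429e+02 4.27047e+02 4.09000e-01] [[0.2, 1.6], [-0.1, 0.2], [-0.6, 1.0], [-0.0, -0.1], [-0.6, -0.4], [0.2, -0.1], [0.5, 0.9], [0.5, 0.6], [0.7, -0.9], [0.6, -0.9], [-0.2, -0.4], [0.5, -1.0], [1.2, -0.7]]
pan top [4.68063e+02 4.27333e+02 4.04000e-01] [[-0.0, 0.8], [-0.3, -0.4], [-0.6, 0.2], [-0.0, -0.7], [0.4, 0.1], [0.5, -0.0]]
pan scene [4.64463e+02 4.26081e+02 4.19000e-01] [[-0.9, 0.4], [0.1, 0.5], [0.1, -0.4], [0.1, -0.5], [-0.5, 0.4], [0.4, -0.4], [0.8, -0.2]]
dis all [ 5.45031e+02  1.50854e+02 -5.00000e-03] [[-0.5, 1.7], [0.1, 2.3], [0.2, 0.1], [1.0, 0.7], [-1.7, -1.9], [0.5, -0.4], [1.8, -3.0], [1.9, -3.0], [2.1, 0.8], [-1.9, 0.3], [1.2, -0.1], [-0.5, -0.9]]
dis top [5.46451e+02 1.51366e+02 3.00000e-03] [[-0.6, 0.5], [0.1, 1.1], [-0.0, -1.0], [0.7, -0.5], [1.2, 0.2], [-2.8, -0.3]]
dis scene [ 5.40477e+02  1.49631e+02 -5.00000e-03] [[-2.6, 0.0], [-0.3, 1.7], [0.9, -1.2], [1.2, -1.1], [0.6, 1.0], [-1.1, 0.2]]
```

```bash
python3 -m crank '{"gripper":[8.5,8.5,8.5,8.5,8.5],"travel":[[0,0,0],[0,0,0],[0,0,0],[0,0,0],[0,0,0]],"turn":[[-0.151,0,0],[-0.151,0,0],[-0.151,0,0],[-0.151,0,0],[-0.151,0,0]]}'
python3 -m crank '{"gripper":[8.5,8.5,8.5,8.5,8.5,8.5,8.5],"travel":[[0,3.84,-2.93],[0,3.84,-2.93],[0,3.84,-2.93],[0,3.84,-2.93],[0,3.84,-2.93],[0,3.84,-2.93],[0,0,0]],"turn":[[0,0,0],[0,0,0],[0,0,0],[0,0,0],[0,0,0],[0,0,0],[0,0,0]]}'
cat > st.py <<'E'
# usage: st.py x y z yaw_of_minus_tool_y... prints tool-frame delta in cm to world target and yaw error
import sys, numpy as np
from station import get_state
s=get_state(); R=s["tcp_rot"]; p=s["tool_pos"]
print("t",round(s["time_s"],2),"p",p.round(1),"ytool",R[:,1].round(3),"xtool",R[:,0].round(3),"F",s["ft_force"].round(2),"gap",round(s["finger_gap"],3),"j",s["joints"].round(2))
if len(sys.argv)>4:
    t=np.array(list(map(float,sys.argv[1:4]))); ya=float(sys.argv[4])  # pan yaw wanted (tool -y = pan y)
    print("delta tool cm",(R.T@(t-p)/10).round(2))
    d=-R[:,1]; cur=np.arctan2(d[1],d[0])-np.pi/2; print("turn about tool x:",round(-(ya-cur),4))
E
python3 st.py 457.3 423 195 0.41
```

```text
time_s: 0.72
tool_pos: [204.4, 563.9, 195.4]
tcp_rot: [[-0.0, 0.401, -0.916], [-0.001, -0.916, -0.401], [-1.0, 0.001, 0.001]]
ft_force: [0.3, 0.2, -0.0]
finger_gap: 0.997
time_s: 1.6
tool_pos: [459.3, 420.0, 194.9]
tcp_rot: [[-0.001, 0.392, -0.92], [-0.002, -0.92, -0.392], [-1.0, 0.001, 0.001]]
ft_force: [-0.4, -0.1, 0.2]
finger_gap: 0.996
t 1.6 p [459.3 420.  194.9] ytool [ 0.392 -0.92   0.001] xtool [-0.001 -0.002 -1.   ] F [-0.36 -0.06  0.24] gap 0.996 j [ 1.06  0.1   0.15  0.   -1.62  0.91]
delta tool cm [-0.01 -0.35  0.06]
turn about tool x: -0.007
```

```bash
python3 -m crank '{"gripper":[8.5,8.5,8.5,8.5],"travel":[[0,-0.35,0.06],[5,0,0],[5,0,0],[0,0,0]],"turn":[[-0.007,0,0],[0,0,0],[0,0,0],[0,0,0]]}'
cat > pic.py <<'E'
import sys,cv2
from station import snapshot
# pic.py cam name x0 y0 w h k
c,n=sys.argv[1:3]; x,y,w,h=map(int,sys.argv[3:7]); k=float(sys.argv[7])
im=snapshot(c)["img"][:,:,::-1]; cv2.imwrite(f"pics/{n}_full.png",im)
cv2.imwrite(f"pics/{n}.png",cv2.resize(im[y:y+h,x:x+w],None,fx=k,fy=k,interpolation=cv2.INTER_CUBIC))
E
python3 pic.py scene g1s 130 130 160 150 4; python3 pic.py top g1t 150 170 160 120 4
```

```text
time_s: 2.1
tool_pos: [452.2, 423.8, 91.2]
tcp_rot: [[-0.006, 0.404, -0.915], [-0.007, -0.915, -0.404], [-1.0, 0.004, 0.008]]
ft_force: [-0.1, 0.0, 0.1]
finger_gap: 0.996
```

View pics/g1s.png

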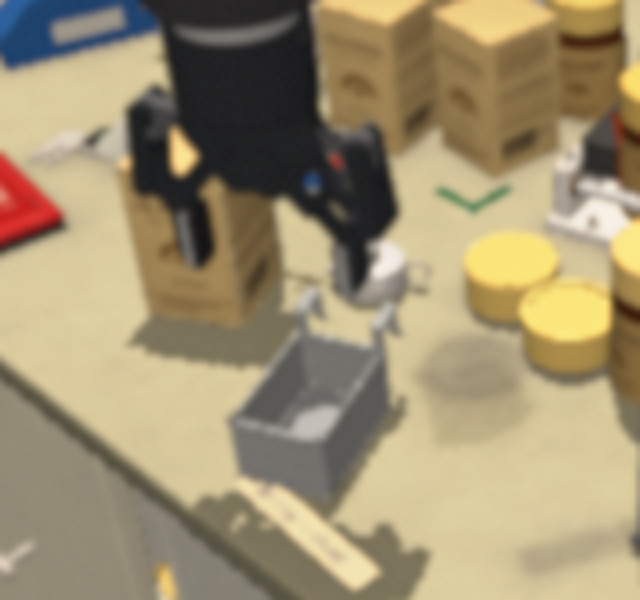

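View pics/g1t.png

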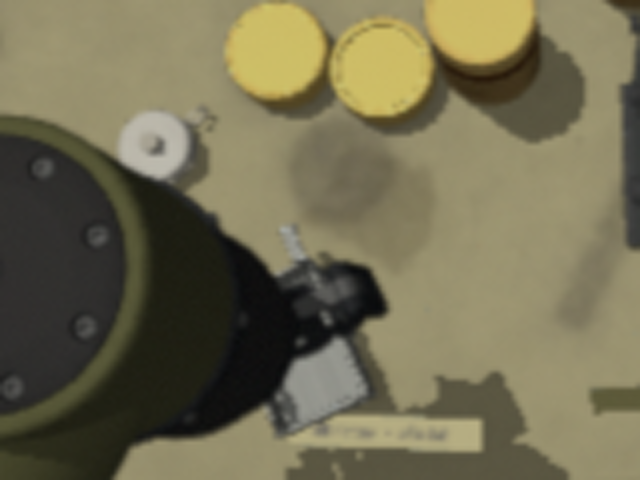

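```bash
python3 st.py 457.3 423 12 0.41; python3 - <<'E'
from h import *
p=[466.4,427,.41]
for c in("top","scene"):
    print(c,proj(c,[[457,423,91]]),proj(c,[W(p,[-10,-30,48])[0],W(p,[-10,30,48])[0]]), proj(c,[W([457.3,423,.41],[0,-43,104])[0],W([457.3,423,.41],[0,43,104])[0]]))
E
```

```text
t 2.2 p [455.2 426.   98. ] ytool [ 0.404 -0.915  0.   ] xtool [ 0.002  0.    -1.   ] F [ 0.13 -0.6   1.08] gap 0.993 j [ 1.07  0.11 -0.02  0.   -1.44  0.91]
delta tool cm [ 8.6   0.36 -0.05]
turn about tool x: 0.0059
top [[221.91717394 259.51885173]] [[236.71534656 255.15592143]
 [213.83655829 265.78541554]] [[238.24273233 250.96865056]
 [203.33927361 267.16902324]]
scene [[203.38678695 213.8105679 ]] [[217.0753085  230.39041441]
 [194.29196039 225.10666474]] [[219.95414298 213.12731849]
 [186.0734248  205.67984028]]
```

```bash
python3 -m crank '{"gripper":[8.5,8.5],"travel":[[0,0,0],[0,0,0]],"turn":[[0,0,0],[0,0,0]]}'; python3 st.py 457.3 423 12 0.41;  python3 pic.py scene g2s 130 130 160 150 4;  python3 st.py 457.3 423 12 0.41
```

```text
time_s: 2.45
tool_pos: [455.7, 426.0, 98.2]
tcp_rot: [[0.002, 0.403, -0.915], [0.003, -0.915, -0.403], [-1.0, -0.002, -0.003]]
ft_force: [0.1, -0.7, -0.5]
finger_gap: 0.996
t 2.45 p [455.7 426.   98.2] ytool [ 0.403 -0.915 -0.002] xtool [ 0.002  0.003 -1.   ] F [ 0.12 -0.73 -0.48] gap 0.996 j [ 1.07  0.11 -0.02  0.   -1.44  0.91]
delta tool cm [ 8.62  0.35 -0.  ]
turn about tool x: 0.0044
t 2.5 p [455.6 425.8  97.7] ytool [ 0.403 -0.915 -0.001] xtool [ 0.001  0.002 -1.   ] F [ 0.37 -1.25 -0.56] gap 0.995 j [ 1.07  0.11 -0.02  0.   -1.44  0.91]
delta tool cm [ 8.57  0.33 -0.03]
turn about tool x: 0.0043
```

View pics/g2s.png

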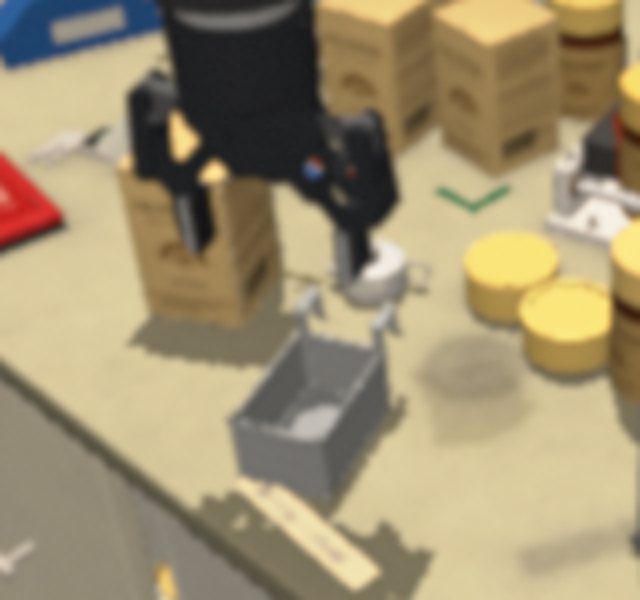

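```bash
python3 - <<'E'
from h import *
for z in(98,111,120):
  for x in (0,):
    q=proj("scene",[W([455.6,425.8,.41],[x,-43,z])[0],W([455.6,425.8,.41],[x,43,z])[0]]); print(z,((q-[130,130])*4).round())
E
```

```text
98 [[355. 340.]
 [220. 310.]]
111 [[353. 322.]
 [217. 293.]]
120 [[352. 310.]
 [215. 280.]]
```

```bash
python3 -m crank '{"gripper":[8.5,8.5,8.5],"travel":[[3.6,0.3,0],[0,0,0],[0,0,0]],"turn":[[0,0,0],[0,0,0],[0,0,0]]}'; python3 pic.py scene g3s 130 130 160 150 4;  python3 pic.py top g3t 150 170 160 120 4; python3 st.py 457.3 423 12 0.41; python3 - <<'E'
from h import *
from station import get_state
p=get_state()["tool_pos"]
for c,o in(("scene",(130,130)),("top",(150,170))):
  for z in (13,30): print(c,z,((proj(c,[W([p[0],p[1],.41],[x,y,p[2]+z])[0] for x,y in((0,-43),(0,43),(0,-57),(0,57))])-o)*4).round().tolist())
E
```

```text
time_s: 2.88
tool_pos: [457.0, 422.6, 61.5]
tcp_rot: [[0.001, 0.403, -0.915], [0.0, -0.915, -0.403], [-1.0, 0.0, -0.001]]
ft_force: [0.5, 0.0, 0.5]
finger_gap: 0.998
t 2.98 p [457.1 423.1  62. ] ytool [ 0.403 -0.915 -0.001] xtool [ 0.002  0.002 -1.   ] F [-0.17 -0.16 -0.87] gap 0.996 j [ 1.07  0.12 -0.07  0.   -1.37  0.92]
delta tool cm [ 5.    0.02 -0.  ]
turn about tool x: 0.0043
scene 13 [[364.0, 372.0], [231.0, 341.0], [386.0, 377.0], [210.0, 337.0]]
scene 30 [[361.0, 349.0], [227.0, 319.0], [384.0, 354.0], [206.0, 314.0]]
top 13 [[360.0, 328.0], [225.0, 391.0], [382.0, 318.0], [203.0, 401.0]]
top 30 [[356.0, 326.0], [218.0, 390.0], [378.0, 316.0], [196.0, 400.0]]
```

View pics/g3s.png

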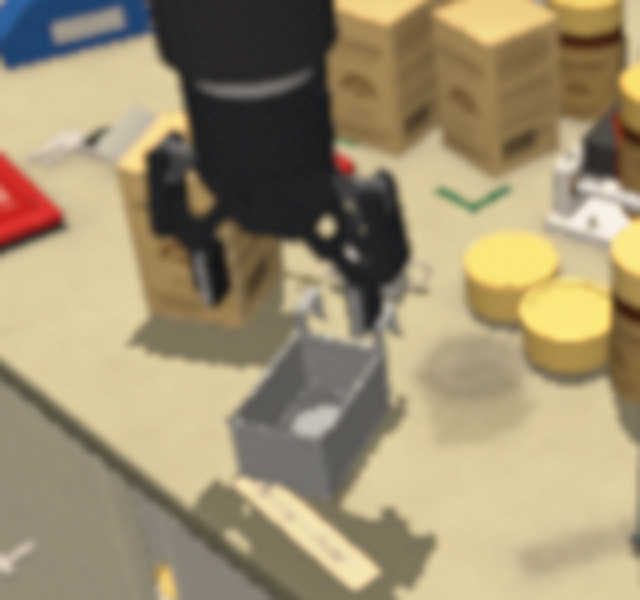

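View pics/g3t.png

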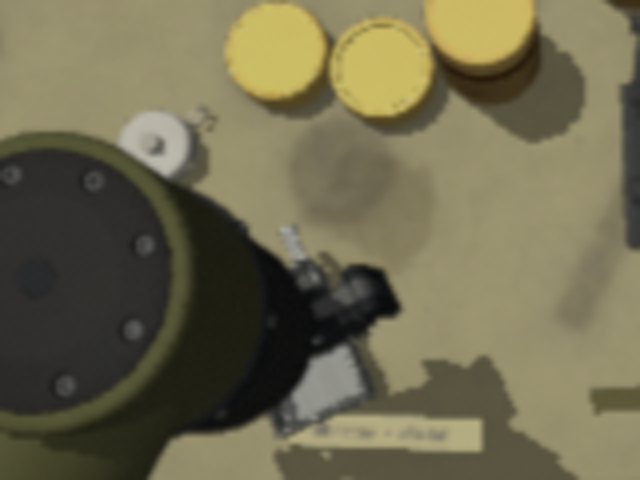

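```bash
python3 - <<'E'
import cv2
a=cv2.imread("pics/g3s_full.png"); cv2.imwrite("pics/g3s_z.png",cv2.resize(a[165:255,165:245],None,fx=7,fy=6.6,interpolation=cv2.INTER_LANCZOS4))
E
```

```text
(no output)
```

View pics/g3s_z.png

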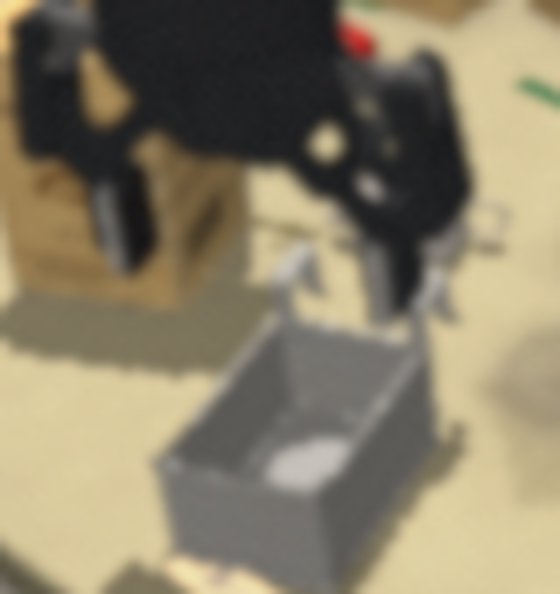

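```bash
python3 - <<'E'
from h import *
for z in range(60,460,50):
    print(z,((proj("top",[[457,423,z]])-[150,170])*4).round(), ((proj("scene",[[457,423,z]])-[130,130])*4).round(), ((proj("top",[[471,431,z]])-[150,170])*4).round(), ((proj("scene",[[471,431,z]])-[130,130])*4).round())
E
```

```text
60 [[298. 361.]] [[300. 376.]] [[284. 338.]] [[309. 359.]]
110 [[281. 356.]] [[290. 309.]] [[267. 331.]] [[300. 293.]]
160 [[263. 350.]] [[279. 238.]] [[248. 324.]] [[289. 222.]]
210 [[242. 344.]] [[267. 162.]] [[227. 316.]] [[278. 146.]]
260 [[219. 337.]] [[254.  79.]] [[202. 307.]] [[266.  64.]]
310 [[192. 329.]] [[241. -11.]] [[174. 297.]] [[253. -25.]]
360 [[161. 319.]] [[ 226. -108.]] [[142. 285.]] [[ 239. -121.]]
410 [[124. 308.]] [[ 210. -214.]] [[103. 270.]] [[ 224. -226.]]
```

View pics/g3s_full.png

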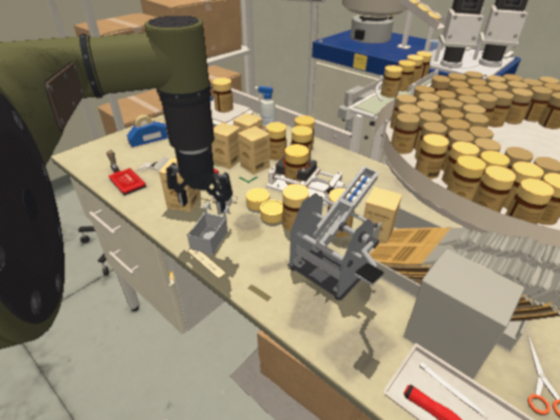

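View pics/g3t_full.png

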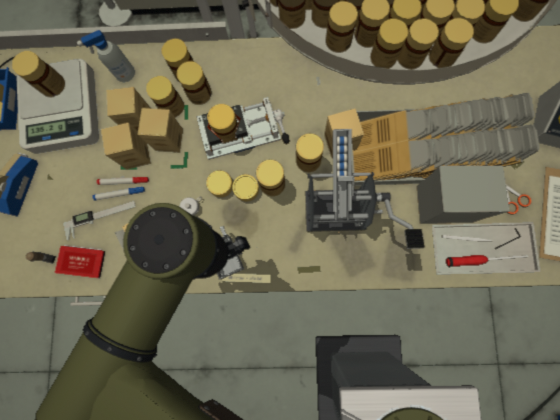

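```bash
python3 -m crank '{"gripper":[8.5,8.5,8.5,8.5],"travel":[[1.5,0,0],[1.5,0,0],[1.5,0,0],[0,0,0]],"turn":[[0,0,0],[0,0,0],[0,0,0],[0,0,0]]}'; python3 pic.py scene g4s 150 150 110 100 6;  python3 st.py 457.3 423 12 0.41
```

```text
time_s: 3.48
tool_pos: [455.6, 421.2, 12.5]
tcp_rot: [[-0.002, 0.402, -0.915], [-0.003, -0.915, -0.402], [-1.0, 0.002, 0.003]]
ft_force: [0.6, 1.1, -0.1]
finger_gap: 0.992
t 3.52 p [456.2 421.8  13.9] ytool [ 0.402 -0.915  0.001] xtool [-0.001 -0.002 -1.   ] F [-0.28 -0.59  0.39] gap 0.998 j [ 1.07  0.15 -0.13  0.   -1.29  0.92]
delta tool cm [ 0.19 -0.07 -0.15]
turn about tool x: 0.0042
```

View pics/g4s.png

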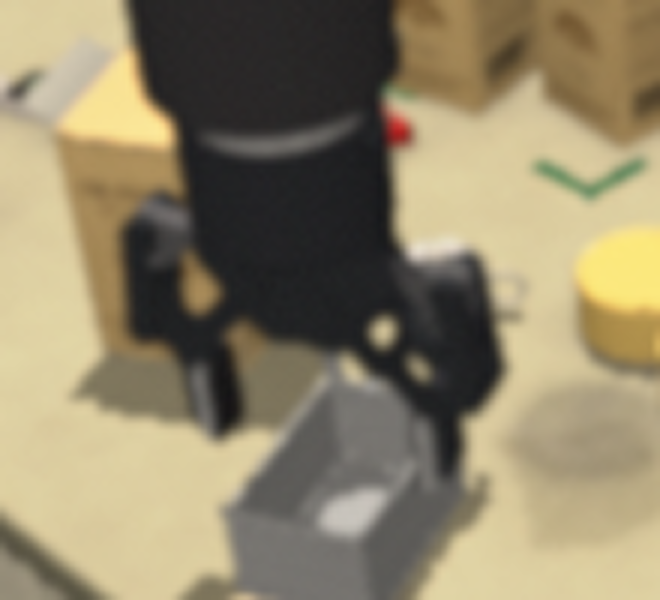

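```bash
python3 - <<'E'
from h import *
for x in(-10,0,10,20,30):
  for z in(10,27,45):
    q=proj("scene",[W([466.4,427,.41],[x,-49,z])[0],W([466.4,427,.41],[x,49,z])[0]]); print(x,z,((q-[150,150]+.5)*6-.5).round().tolist())
E
```

```text
-10 10 [[457.0, 565.0], [239.0, 513.0]]
-10 27 [[454.0, 534.0], [233.0, 482.0]]
-10 45 [[450.0, 501.0], [227.0, 449.0]]
0 10 [[467.0, 549.0], [251.0, 498.0]]
0 27 [[464.0, 518.0], [245.0, 467.0]]
0 45 [[460.0, 485.0], [239.0, 434.0]]
10 10 [[478.0, 533.0], [263.0, 482.0]]
10 27 [[474.0, 502.0], [257.0, 452.0]]
10 45 [[471.0, 469.0], [251.0, 419.0]]
20 10 [[488.0, 517.0], [274.0, 467.0]]
20 27 [[484.0, 487.0], [269.0, 437.0]]
20 45 [[481.0, 453.0], [263.0, 404.0]]
30 10 [[497.0, 502.0], [285.0, 453.0]]
30 27 [[494.0, 471.0], [280.0, 422.0]]
30 45 [[491.0, 438.0], [274.0, 389.0]]
```

```bash
python3 -m crank '{"gripper":[8.5,8.5,8.5],"travel":[[0.5,0,0],[0.4,0,0],[0,0,0]],"turn":[[0,0,0],[0,0,0],[0,0,0]]}'; python3 st.py 457.3 423 5 0.41; python3 -m crank '{"gripper":[6.5,6.5,6.5,6.5],"travel":[[0,0,0],[0,0,0],[0,0,0],[0,0,0]],"turn":[[0,0,0],[0,0,0],[0,0,0],[0,0,0]]}'; python3 pic.py scene g5s 150 150 110 100 6
```

```text
time_s: 3.9
tool_pos: [456.3, 422.2, 5.7]
tcp_rot: [[-0.0, 0.402, -0.915], [-0.0, -0.915, -0.402], [-1.0, 0.0, 0.0]]
ft_force: [0.1, 0.6, -0.4]
finger_gap: 0.995
t 3.9 p [456.3 422.2   5.7] ytool [ 0.402 -0.915  0.   ] xtool [-0. -0. -1.] F [ 0.14  0.63 -0.38] gap 0.995 j [ 1.07  0.16 -0.14 -0.   -1.27  0.92]
delta tool cm [ 0.07 -0.03 -0.12]
turn about tool x: 0.0042
time_s: 4.4
tool_pos: [456.5, 422.6, 6.2]
tcp_rot: [[0.0, 0.403, -0.915], [0.0, -0.915, -0.403], [-1.0, -0.0, -0.0]]
ft_force: [-0.6, 1.1, 0.2]
finger_gap: 0.761
```

View pics/g5s.png

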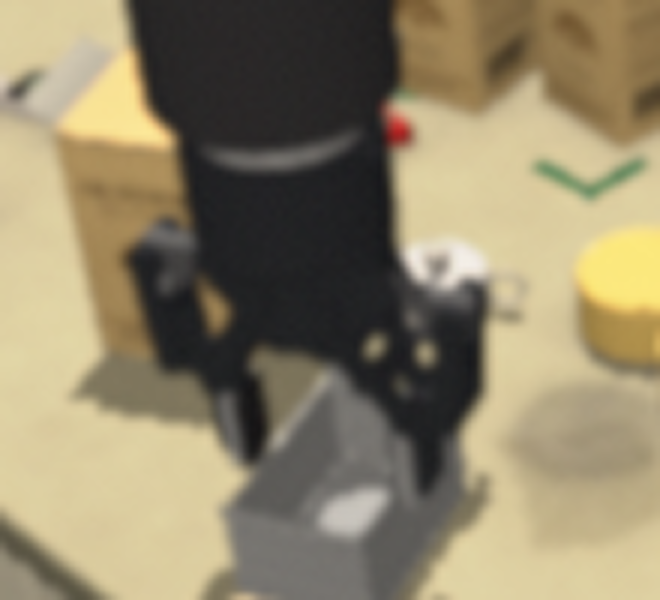

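```bash
python3 -m crank '{"gripper":[6.8,6.8,6.8],"travel":[[0.4,0,0],[0,0,0],[0,0,0]],"turn":[[0,0,0],[0,0,0],[0,0,0]]}'; python3 pic.py scene g6s 150 150 110 100 6;python3 pic.py top g6t 190 210 90 75 8; python3 st.py 457.3 423 5 0.41
```

```text
time_s: 4.82
tool_pos: [456.4, 422.1, 1.8]
tcp_rot: [[-0.0, 0.402, -0.915], [-0.001, -0.915, -0.402], [-1.0, 0.0, 0.0]]
ft_force: [0.4, -0.8, -0.0]
finger_gap: 0.798
t 4.92 p [456.5 422.3   2. ] ytool [ 0.402 -0.915  0.   ] xtool [ 0. -0. -1.] F [-0.21 -0.62  0.16] gap 0.795 j [ 1.07  0.16 -0.14  0.   -1.27  0.92]
delta tool cm [-0.3  -0.03 -0.11]
turn about tool x: 0.0041
```

View pics/g6s.png

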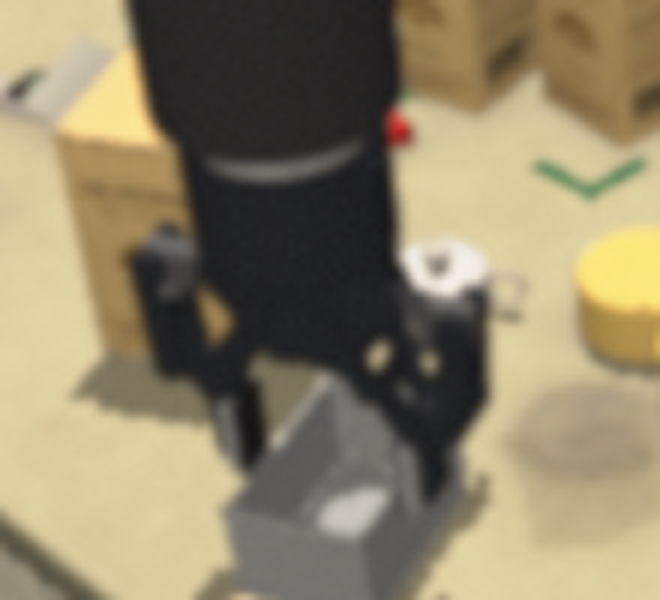

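View pics/g6t.png

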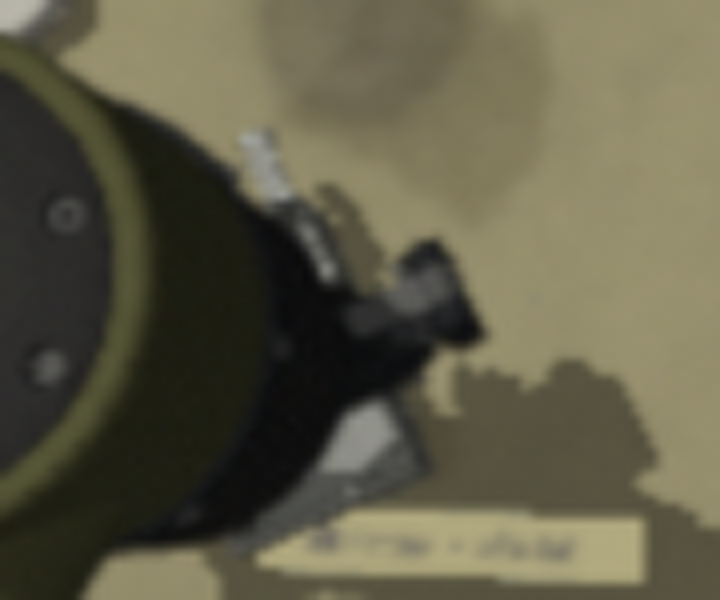

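```bash
python3 -m crank '{"gripper":[4,4,4,4,4,4],"travel":[[0,0.03,-0.1],[0,0,0],[0,0,0],[0,0,0],[0,0,0],[0,0,0]],"turn":[[0,0,0],[0,0,0],[0,0,0],[0,0,0],[0,0,0],[0,0,0]]}'; python3 pic.py scene g7s 150 150 110 100 6
```

```text
time_s: 5.68
tool_pos: [457.8, 422.9, 2.8]
tcp_rot: [[0.001, 0.403, -0.915], [0.001, -0.915, -0.403], [-1.0, -0.0, -0.001]]
ft_force: [-1.9, -0.1, 4.9]
finger_gap: 0.676
```

View pics/g7s.png

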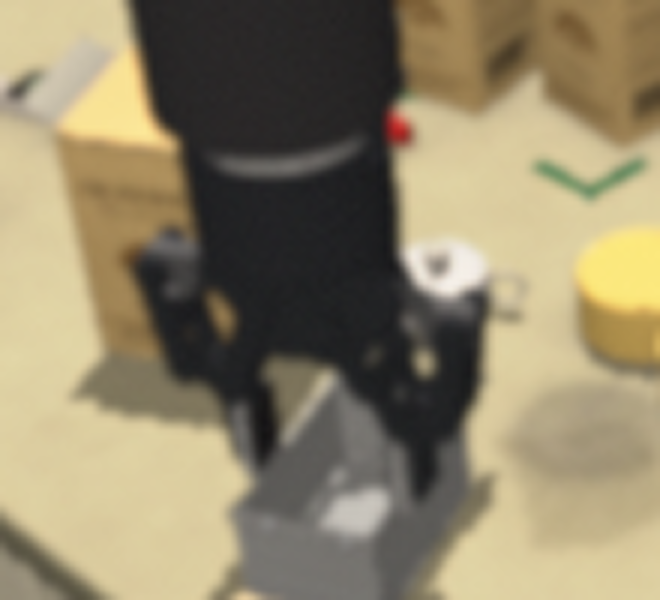

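```bash
python3 -m crank '{"gripper":[4,4,4,4,4,4,4],"travel":[[-1,0,0],[-2.5,0,0],[-3,0,0],[-3,0,0],[-3,0,0],[0,0,0],[0,0,0]],"turn":[[0,0,0],[0,0,0],[0,0,0],[0,0,0],[0,0,0],[0,0,0],[0,0,0]]}'; python3 pic.py scene l1s 150 110 110 100 6;python3 pic.py top l1t 180 200 100 75 7; python3 st.py 492 151 125 0.0
```

```text
time_s: 6.6
tool_pos: [456.8, 422.0, 125.4]
tcp_rot: [[-0.002, 0.402, -0.916], [-0.001, -0.916, -0.402], [-1.0, 0.001, 0.002]]
ft_force: [0.0, -0.5, -1.6]
finger_gap: 0.677
t 6.7 p [456.8 421.8 124.9] ytool [ 0.402 -0.915  0.001] xtool [-0.002 -0.002 -1.   ] F [-0.23  0.69 -2.62] gap 0.676 j [ 1.07  0.1   0.02 -0.   -1.49  0.92]
delta tool cm [ 0.05 26.21  7.67]
turn about tool x: 0.4141
```

View pics/l1s.png

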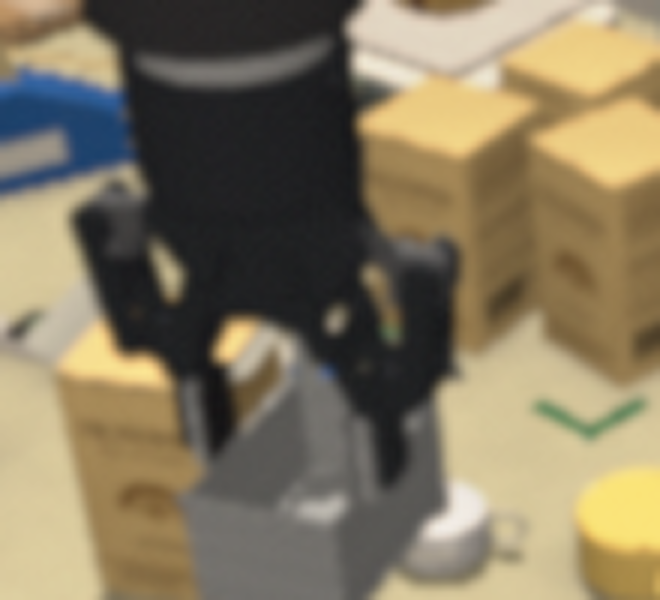

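View pics/l1t.png

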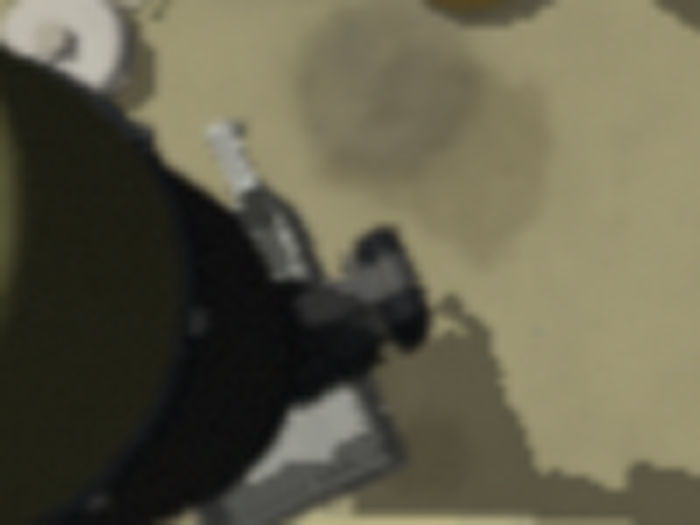

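```bash
python3 -m crank '{"gripper":[4,4,4,4,4,4,4,4,4,4,4],"travel":[[0,4.58,2.01],[0,4.58,2.01],[0,0,0],[0,0,0],[0,0,0],[0,4.28,0.1],[0,4.28,0.1],[0,4.28,0.1],[0,4.28,0.1],[0,0,0],[0,0,0]],"turn":[[0,0,0],[0,0,0],[0.138,0,0],[0.138,0,0],[0.138,0,0],[0,0,0],[0,0,0],[0,0,0],[0,0,0],[0,0,0],[0,0,0]]}'; python3 pic.py scene a1s 240 130 150 150 4;python3 pic.py top a1t 270 160 160 130 4; python3 st.py 452 151 125 0.0
```

```text
time_s: 8.07
tool_pos: [453.3, 151.2, 126.3]
tcp_rot: [[-0.001, -0.0, -1.0], [-0.0, -1.0, 0.0], [-1.0, 0.0, 0.001]]
ft_force: [-0.2, 1.0, -1.5]
finger_gap: 0.68
t 8.18 p [453.4 151.8 126.4] ytool [ 0.001 -1.     0.001] xtool [-0.001 -0.001 -1.   ] F [ 0.24 -0.27 -2.18] gap 0.676 j [ 0.75 -0.29 -0.34 -0.   -1.52  0.83]
delta tool cm [0.14 0.08 0.14]
turn about tool x: 0.0009
```

View pics/a1s.png

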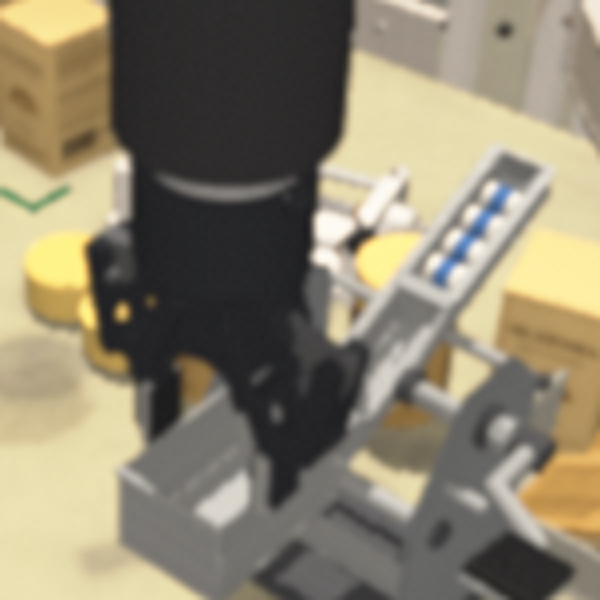

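View pics/a1t.png

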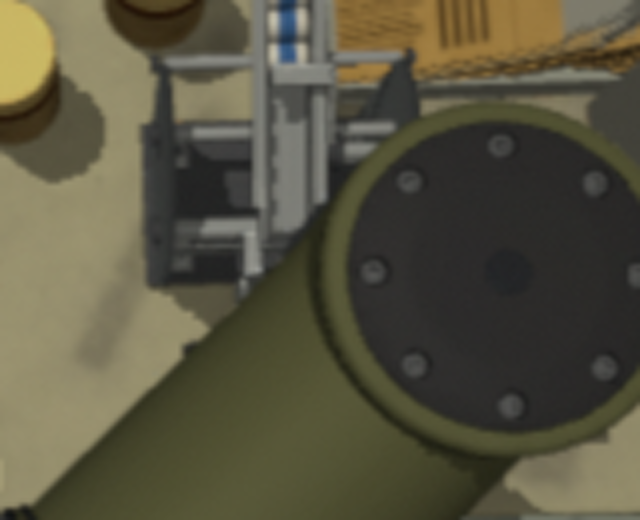

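```bash
cat > ov.py <<'E'
import sys,cv2
from m1 import psegs,dsegs,W,proj,np
# ov.py cam fullpng out x0 y0 w h k px py pz pyaw dx dy dyaw
def draw(c,src,out,x0,y0,w,h,k,p,d,pz):
    im=cv2.imread(src)[y0:y0+h,x0:x0+w]; im=cv2.resize(im,None,fx=k,fy=k,interpolation=cv2.INTER_CUBIC)
    for segs,pp,dz,col in((psegs,p,pz,(0,0,255)),(dsegs,d,0,(255,0,255))):
        for a,b in segs:
            q=proj(c,W(pp,[a,b])+[0,0,dz]); q=((q-[x0,y0]+.5)*k-.5).round().astype(int)
            cv2.line(im,tuple(map(int,q[0])),tuple(map(int,q[1])),col,1,cv2.LINE_AA)
    cv2.imwrite(out,im)
a=sys.argv; v=list(map(float,a[8+1:])); 
draw(a[1],a[2],a[3],*map(int,a[4:8]),float(a[8]),[v[0],v[1],v[3]],v[4:7],v[2])
E
python3 ov.py scene pics/a1s_full.png pics/o1.png 240 180 140 120 5 463.3 151.5 123.5 0 545 151 0 >/dev/null
python3 ov.py top pics/a1t_full.png pics/o2.png 290 170 110 80 6 463.3 151.5 123.5 0 545 151 0 >/dev/null
```

```text
(no output)
```

View pics/o1.png

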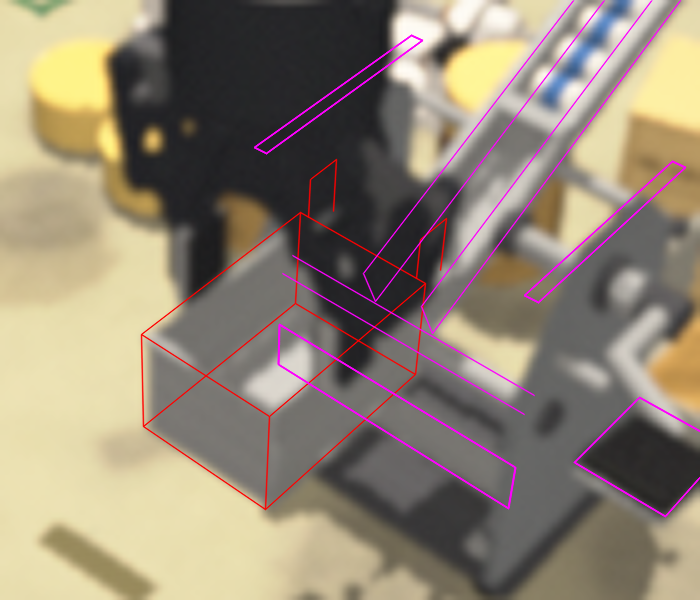

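View pics/o2.png

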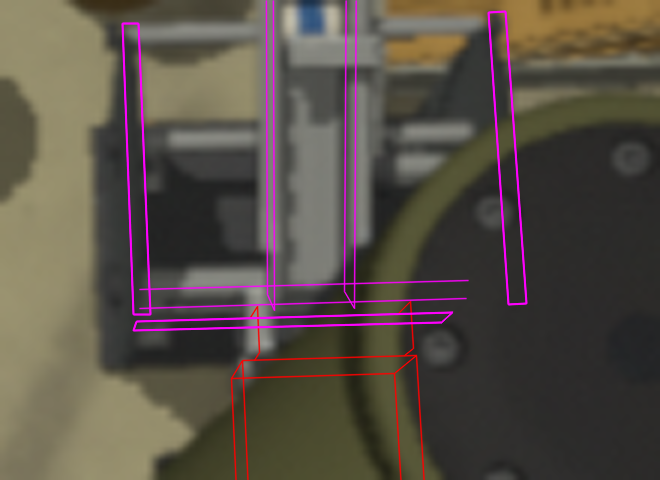

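```bash
python3 -m crank '{"gripper":[4,4,4,4,4,4,4],"travel":[[-0.0,0.05,0],[2.5,0,0],[2.6,0,0],[0,0,0],[0,0,-1],[0,0,-1],[0,0,0]],"turn":[[0,0,0],[0,0,0],[0,0,0],[0,0,0],[0,0,0],[0,0,0],[0,0,0]]}'; python3 pic.py scene a2s 240 180 140 120 5;python3 pic.py top a2t 290 170 110 80 6; python3 st.py 482 151 75 0.0
```

```text
time_s: 9.05
tool_pos: [474.5, 150.8, 76.5]
tcp_rot: [[0.0, -0.001, -1.0], [0.0, -1.0, 0.001], [-1.0, -0.0, -0.0]]
ft_force: [0.5, 0.3, -2.2]
finger_gap: 0.675
t 9.15 p [473.8 150.7  76.2] ytool [-0. -1.  0.] xtool [-0. -0. -1.] F [ 0.7   0.01 -1.42] gap 0.672 j [ 0.71 -0.22 -0.38  0.   -1.41  0.86]
delta tool cm [ 0.12 -0.03 -0.82]
turn about tool x: -0.0003
```

View pics/a2s.png

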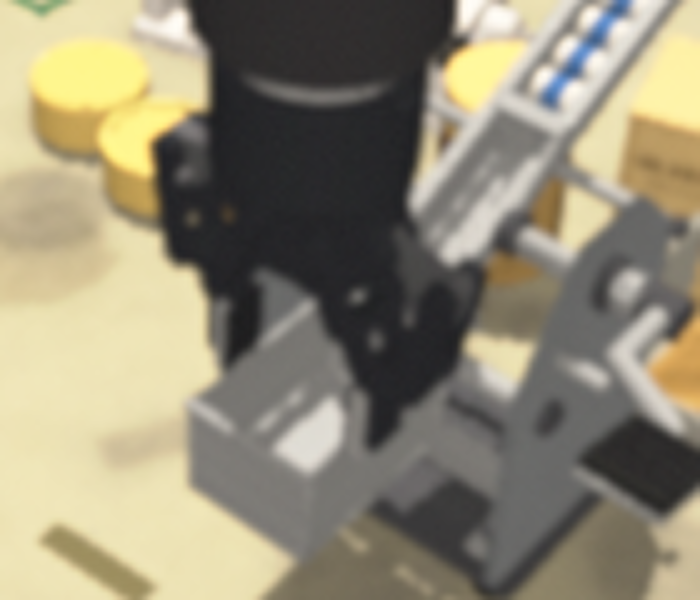

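View pics/a2t.png

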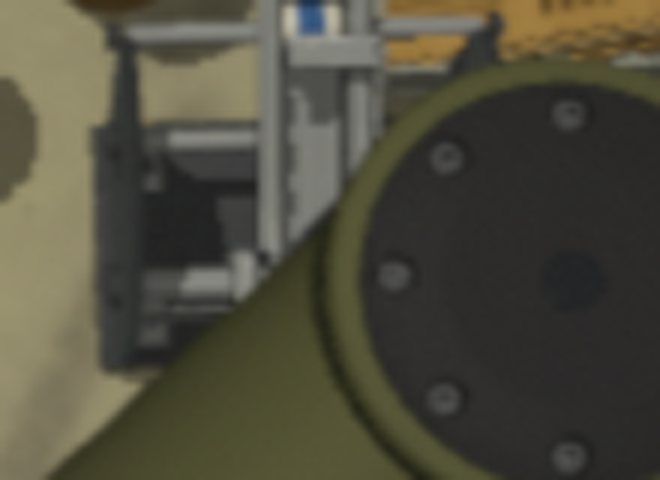

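```bash
python3 -m crank '{"gripper":[4,4,4],"travel":[[0,0,-0.5],[0,0,0],[0,0,0]],"turn":[[0,0,0],[0,0,0],[0,0,0]]}'|grep -E "pos|force"; python3 -m crank '{"gripper":[4,4,4],"travel":[[0,0,-0.2],[0,0,0],[0,0,0]],"turn":[[0,0,0],[0,0,0],[0,0,0]]}'|grep -E "pos|force"; python3 pic.py top a3t 290 170 110 80 6;python3 pic.py scene a3s 240 180 140 120 5
```

```text
tool_pos: [478.5, 150.7, 76.0]
ft_force: [-0.2, 0.0, -1.3]
tool_pos: [480.5, 150.7, 76.0]
ft_force: [0.3, -0.1, -1.8]
```

View pics/a3t.png

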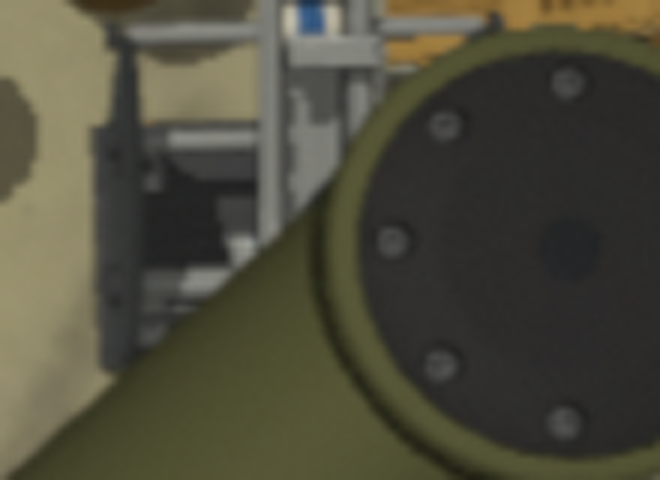

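Now the left hook's end has passed behind the bar (its top is at about (240,240) in the crop, the bar at y≈280). I'll continue in small steps until the back wall touches the bar.

```bash
for i in 1; do python3 -m crank '{"gripper":[4,4],"travel":[[0,0,-0.2],[0,0,0]],"turn":[[0,0,0],[0,0,0]]}'|grep -E "pos|force"; python3 -m crank '{"gripper":[4,4],"travel":[[0,0,-0.2],[0,0,0]],"turn":[[0,0,0],[0,0,0]]}'|grep -E "pos|force"; python3 -m crank '{"gripper":[4,4],"travel":[[0,0,-0.15],[0,0,0]],"turn":[[0,0,0],[0,0,0]]}'|grep -E "pos|force"; done
```

```text
tool_pos: [482.1, 150.6, 75.5]
ft_force: [-2.3, -0.0, -3.4]
tool_pos: [482.6, 150.5, 74.8]
ft_force: [-9.0, 0.5, -1.8]
tool_pos: [482.7, 150.5, 74.4]
ft_force: [-16.1, 1.0, 1.1]
```

View pics/a3s.png

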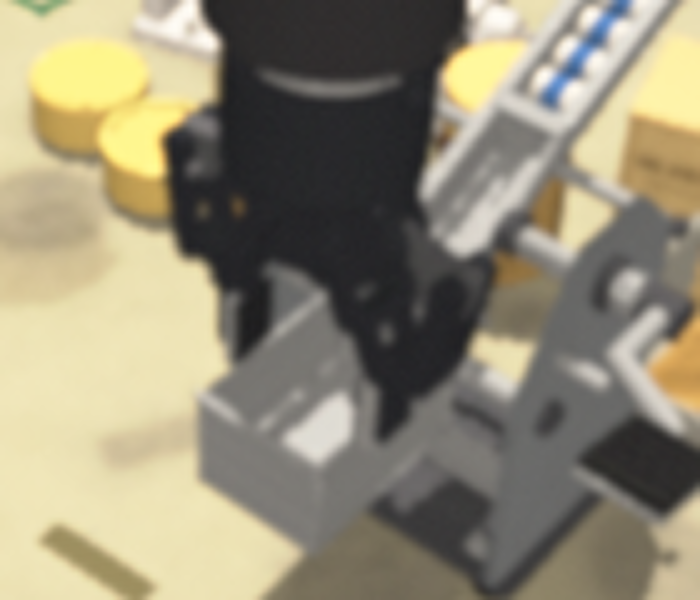

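```bash
python3 -m crank '{"gripper":[4,4,4],"travel":[[0,0,0.58],[0,0,0],[0,0,0]],"turn":[[0,0,0],[0,0,0],[0,0,0]]}'|grep -E "pos|force"; python3 -m crank '{"gripper":[4,4,4],"travel":[[0.6,0,0],[0.6,0,0],[0,0,0]],"turn":[[0,0,0],[0,0,0],[0,0,0]]}'|grep -E "pos|force";python3 -m crank '{"gripper":[4,4,4],"travel":[[0.6,0,0],[0.4,0,0],[0,0,0]],"turn":[[0,0,0],[0,0,0],[0,0,0]]}'|grep -E "pos|force"; python3 pic.py top a4t 290 170 110 80 6;python3 pic.py scene a4s 240 180 140 120 5
```

```text
tool_pos: [480.7, 150.8, 76.4]
ft_force: [0.2, 0.2, -2.6]
tool_pos: [479.8, 150.4, 63.0]
ft_force: [-0.0, -0.2, -2.3]
tool_pos: [480.0, 150.6, 53.5]
ft_force: [0.1, -0.6, -1.7]
```

View pics/a4t.png

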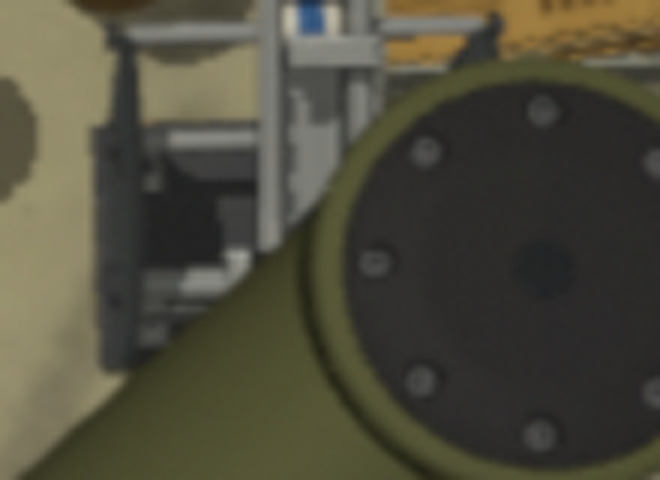

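View pics/a4s.png

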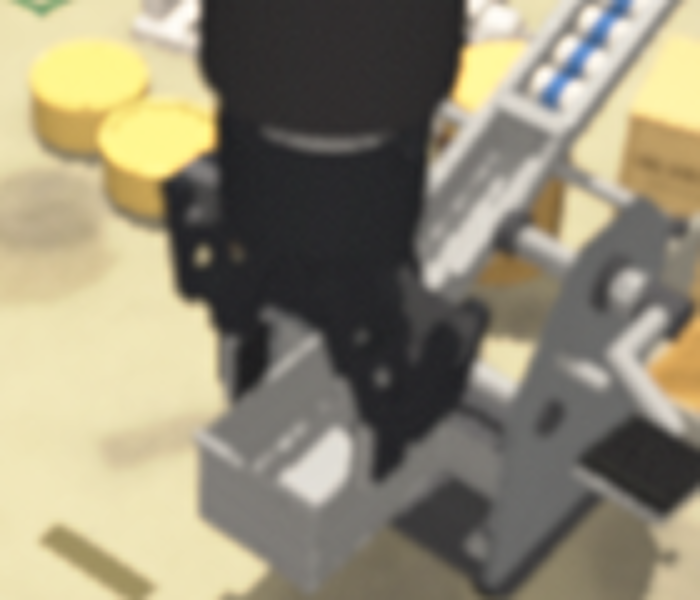

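```bash
python3 -m crank '{"gripper":[4,4,4],"travel":[[0.3,0,0],[0.2,0,0],[0,0,0]],"turn":[[0,0,0],[0,0,0],[0,0,0]]}'|grep -E "pos|force"; for i in 1; do python3 -m crank '{"gripper":[4,4],"travel":[[0.2,0,0],[0,0,0]],"turn":[[0,0,0],[0,0,0]]}'|grep -E "pos|force";python3 -m crank '{"gripper":[4,4],"travel":[[0.15,0,0],[0,0,0]],"turn":[[0,0,0],[0,0,0]]}'|grep -E "pos|force"; done
```

```text
tool_pos: [480.1, 150.7, 48.7]
ft_force: [0.4, 0.2, -0.8]
tool_pos: [480.1, 150.7, 46.8]
ft_force: [0.5, -0.2, -2.1]
tool_pos: [480.2, 150.7, 45.3]
ft_force: [-0.6, -0.1, -1.5]
```

```bash
python3 -m crank '{"gripper":[4,4],"travel":[[0.15,0,0],[0,0,0]],"turn":[[0,0,0],[0,0,0]]}'|grep -E "pos|force";python3 -m crank '{"gripper":[4,4],"travel":[[0.1,0,0],[0,0,0]],"turn":[[0,0,0],[0,0,0]]}'|grep -E "pos|force"; python3 -m crank '{"gripper":[4,4],"travel":[[0.1,0,0],[0,0,0]],"turn":[[0,0,0],[0,0,0]]}'|grep -E "pos|force"
```

```text
tool_pos: [480.5, 150.8, 44.3]
ft_force: [-0.7, 0.0, -0.5]
tool_pos: [480.7, 150.8, 43.5]
ft_force: [1.3, 0.0, 1.3]
tool_pos: [480.9, 150.9, 42.7]
ft_force: [2.4, -0.4, 1.6]
```

```bash
python3 -m crank '{"gripper":[6.5,7,7.5,8.2,8.5,8.5,8.5],"travel":[[0,0,0],[0,0,0],[0,0,0],[0,0,0],[0,0,0],[0,0,0],[0,0,0]],"turn":[[0,0,0],[0,0,0],[0,0,0],[0,0,0],[0,0,0],[0,0,0],[0,0,0]]}'; python3 pic.py top a5t 290 170 110 80 6;python3 pic.py scene a5s 240 180 140 120 5; python3 st.py
```

```text
time_s: 14.48
tool_pos: [480.2, 150.8, 42.0]
tcp_rot: [[-0.0, 0.0, -1.0], [-0.0, -1.0, -0.0], [-1.0, 0.0, 0.0]]
ft_force: [0.4, -0.1, 0.5]
finger_gap: 0.99
t 14.57 p [480.3 150.7  42. ] ytool [ 0. -1.  0.] xtool [ 0. -0. -1.] F [ 0.26 -0.5  -0.69] gap 0.996 j [ 0.71 -0.19 -0.41  0.   -1.35  0.87]
```

View pics/a5s.png

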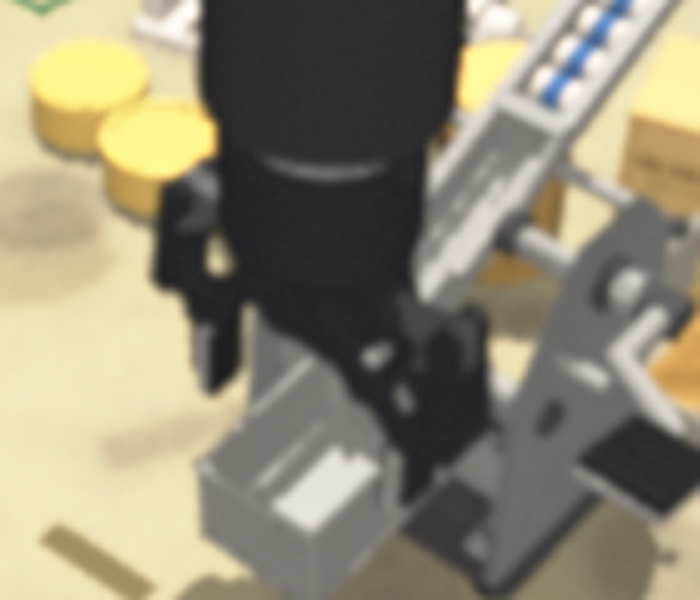

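```bash
python3 -m crank '{"gripper":[8.5,8.5,8.5,8.5,8.5,8.5,8.5,8.5],"travel":[[-0.5,0,0],[-2,0,0],[-3,0,0],[-4,0,0],[-5,0,0],[-5,0,0],[0,0,0],[0,0,0]],"turn":[[0,0,0],[0,0,0],[0,0,0],[0,0,0],[0,0,0],[0,0,0],[0,0,0],[0,0,0]]}'; python3 pic.py scene a6s 240 180 140 120 5; python3 st.py 483 11 230 0
```

```text
time_s: 15.58
tool_pos: [480.1, 150.9, 236.8]
tcp_rot: [[-0.0, 0.0, -1.0], [0.0, -1.0, -0.0], [-1.0, -0.0, 0.0]]
ft_force: [-0.3, -0.1, -0.3]
finger_gap: 0.996
t 15.62 p [479.9 150.7 236. ] ytool [ 0.    -1.     0.001] xtool [-0.001 -0.001 -1.   ] F [ 0.61 -0.18 -0.88] gap 0.996 j [ 0.71 -0.21 -0.08 -0.   -1.71  0.87]
delta tool cm [ 0.61 13.97 -0.31]
turn about tool x: 0.0003
```

View pics/a6s.png

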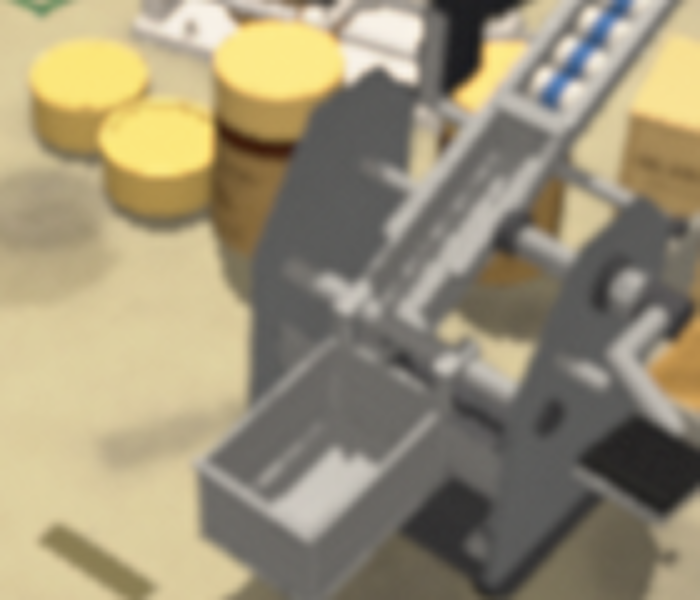

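```bash
python3 -m crank '{"gripper":[4,0,0,0,0,0,0,0,0,0],"travel":[[0,3.5,0],[0,3.5,0],[0,3.5,0],[0,3.45,-0.05],[1,0,0],[0,0,0],[0,0,0],[0,0,0],[0,0,0],[0,0,0]],"turn":[[0,0,0],[0,0,0],[0,0,0],[0,0,0],[0,0,0],[0,0,0],[0,0,0],[0,0,0],[0,0,0],[0,0,0]]}'; python3 pic.py scene b1s 240 140 150 150 4; python3 pic.py top b1t 290 130 160 150 4; python3 st.py 480.5 11 180 0; python3 - <<'E'
from h import *
print((proj("scene",[[481,11,226],[481,11,180]])-[240,140])*4)
E
```

```text
time_s: 16.88
tool_pos: [480.8, 11.5, 227.1]
tcp_rot: [[0.0, 0.001, -1.0], [-0.0, -1.0, -0.001], [-1.0, 0.0, -0.0]]
ft_force: [-0.3, 0.2, 0.7]
finger_gap: -0.0
t 16.98 p [480.8  11.4 227.1] ytool [ 0. -1.  0.] xtool [ 0. -0. -1.] F [-0.47 -0.04  0.07] gap 0.002 j [ 0.44 -0.27 -0.15  0.   -1.7   1.13]
delta tool cm [4.71 0.04 0.03]
turn about tool x: 0.0004
[[534.20769108 445.05650367]
 [516.78867832 524.58276709]]
```

View pics/b1s.png

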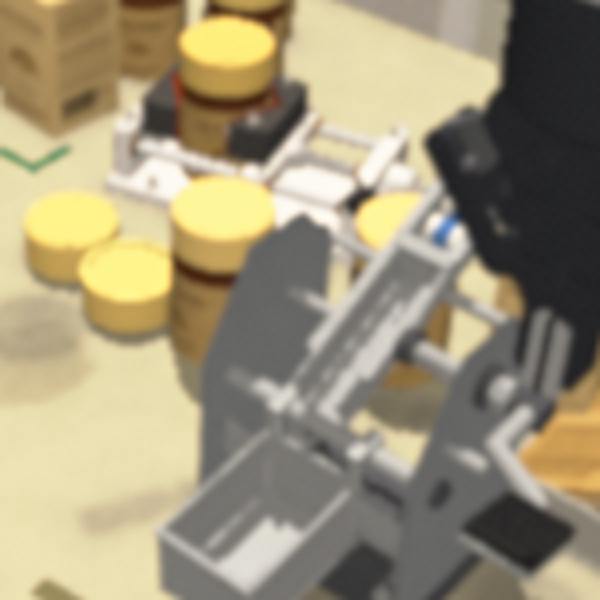

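View pics/b1t.png

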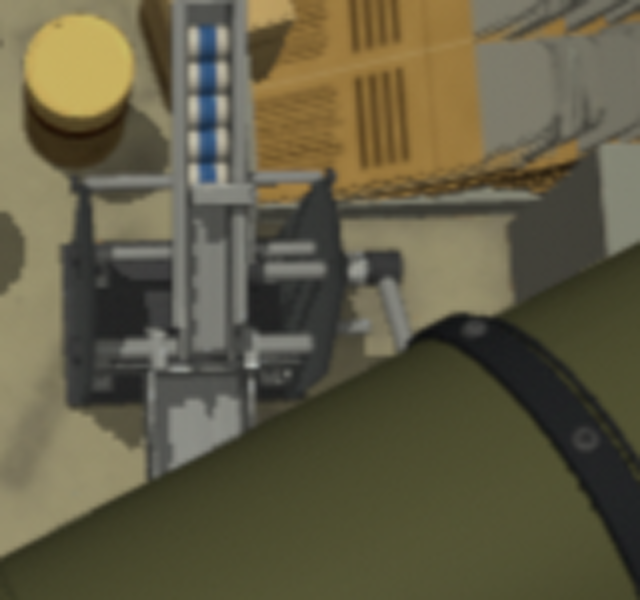

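```bash
python3 -m crank '{"gripper":[0,0,0,0],"travel":[[2,0,0],[2,0,0],[0,0,0],[0,0,0]],"turn":[[0,0,0],[0,0,0],[0,0,0],[0,0,0]]}'|grep -E "pos|force"; python3 -m crank '{"gripper":[0,0],"travel":[[0.5,0,0],[0,0,0]],"turn":[[0,0,0],[0,0,0]]}'|grep -E "pos|force"; python3 -m crank '{"gripper":[0,0],"travel":[[0.5,0,0],[0,0,0]],"turn":[[0,0,0],[0,0,0]]}'|grep -E "pos|force";python3 -m crank '{"gripper":[0,0],"travel":[[0.5,0,0],[0,0,0]],"turn":[[0,0,0],[0,0,0]]}'|grep -E "pos|force"; python3 pic.py scene b2s 290 170 110 110 5.4
```

```text
tool_pos: [481.1, 11.1, 188.1]
ft_force: [-0.7, -0.0, 0.3]
tool_pos: [480.7, 11.3, 181.9]
ft_force: [0.8, 0.1, -0.3]
tool_pos: [480.6, 11.2, 176.5]
ft_force: [0.5, 1.7, -0.1]
tool_pos: [480.6, 11.2, 171.5]
ft_force: [-0.5, 0.3, -0.7]
```

View pics/b2s.png

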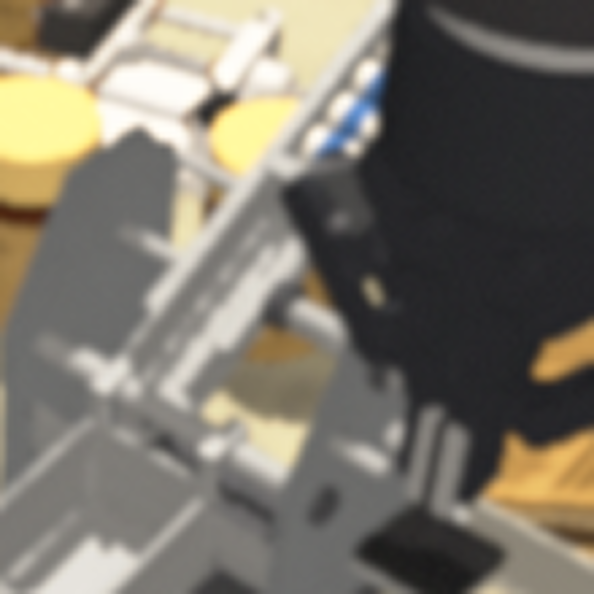

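```bash
for k in 1; do python3 -m crank '{"gripper":[0,0,0],"travel":[[0.5,0,0],[0.5,0,0],[0,0,0]],"turn":[[0,0,0],[0,0,0],[0,0,0]]}'|grep -E "pos|force"; python3 -m crank '{"gripper":[0,0],"travel":[[0.4,0,0],[0,0,0]],"turn":[[0,0,0],[0,0,0]]}'|grep -E "pos|force"; python3 -m crank '{"gripper":[0,0],"travel":[[0.3,0,0],[0,0,0]],"turn":[[0,0,0],[0,0,0]]}'|grep -E "pos|force";python3 -m crank '{"gripper":[0,0],"travel":[[0.3,0,0],[0,0,0]],"turn":[[0,0,0],[0,0,0]]}'|grep -E "pos|force"; done; python3 pic.py scene b3s 290 170 110 110 5.4
```

```text
tool_pos: [480.5, 11.2, 161.3]
ft_force: [-0.2, -0.4, 0.6]
tool_pos: [480.6, 11.2, 157.6]
ft_force: [0.6, -0.0, 0.3]
tool_pos: [480.7, 11.2, 154.8]
ft_force: [0.5, 0.1, 0.0]
tool_pos: [480.7, 11.2, 151.7]
ft_force: [0.5, -0.3, 0.1]
```

```bash
python3 -m crank '{"gripper":[0,0],"travel":[[0.3,0,0],[0,0,0]],"turn":[[0,0,0],[0,0,0]]}'|grep -E "pos|force"; python3 -m crank '{"gripper":[0,0],"travel":[[0.3,0,0],[0,0,0]],"turn":[[0,0,0],[0,0,0]]}'|grep -E "pos|force";python3 -m crank '{"gripper":[0,0],"travel":[[0.3,0,0],[0,0,0]],"turn":[[0,0,0],[0,0,0]]}'|grep -E "pos|force"
```

```text
tool_pos: [480.6, 11.2, 148.7]
ft_force: [0.1, -0.8, -1.1]
tool_pos: [480.8, 11.2, 146.2]
ft_force: [-0.8, 0.7, 2.9]
tool_pos: [480.8, 11.2, 143.0]
ft_force: [-0.8, 0.4, 2.2]
```

```bash
python3 -m crank '{"gripper":[0,0,0,0,0],"travel":[[1,0,0],[1,0,0],[1,0,0],[1,0,0],[0,0,0]],"turn":[[0,0,0],[0,0,0],[0,0,0],[0,0,0],[0,0,0]]}'; python3 -m crank '{"gripper":[0,0],"travel":[[0.3,0,0],[0,0,0]],"turn":[[0,0,0],[0,0,0]]}'|grep -E "pos|force"; python3 -m crank '{"gripper":[0,0],"travel":[[0.2,0,0],[0,0,0]],"turn":[[0,0,0],[0,0,0]]}'|grep -E "time|pos|force"
```

```text
time_s: 20.82
tool_pos: [481.0, 11.2, 102.8]
tcp_rot: [[0.001, 0.0, -1.0], [-0.0, -1.0, -0.0], [-1.0, 0.0, -0.001]]
ft_force: [-3.2, -1.3, 7.1]
finger_gap: 0.003
tool_pos: [481.3, 11.2, 100.5]
ft_force: [-2.0, -0.2, 7.9]
time_s: 21.32
tool_pos: [481.6, 11.2, 98.8]
ft_force: [-0.9, 0.0, 7.5]
```

```bash
for i in 1; do python3 -m crank '{"gripper":[0,0],"travel":[[0.2,0,0],[0,0,0]],"turn":[[0,0,0],[0,0,0]]}'|grep -E "pos|force"; python3 -m crank '{"gripper":[0,0],"travel":[[0.2,0,0],[0,0,0]],"turn":[[0,0,0],[0,0,0]]}'|grep -E "pos|force";python3 -m crank '{"gripper":[0,0],"travel":[[0.2,0,0],[0,0,0]],"turn":[[0,0,0],[0,0,0]]}'|grep -E "pos|force"; done
```

```text
tool_pos: [481.9, 11.2, 97.7]
ft_force: [-2.8, -0.1, 10.7]
tool_pos: [482.1, 11.1, 97.3]
ft_force: [-6.9, 0.8, 17.4]
tool_pos: [482.3, 11.1, 96.9]
ft_force: [-11.5, 1.2, 24.3]
```

```bash
python3 -m crank '{"gripper":[0,0,0,0,0,0,0,0],"travel":[[-0.1,0,0],[0,0,0],[0,0,0],[0,0,0],[0,0,0],[0,0,0],[0,0,0],[0,0,0]],"turn":[[0,0,0],[0,0,0],[0,0,0],[0,0,0],[0,0,0],[0,0,0],[0,0,0],[0,0,0]]}'|grep -E "time|pos|force"; cat > chk.py <<'E'
import sys
from m1 import *
from station import snapshot
def blobs(im):
    hsv=cv2.cvtColor(im,cv2.COLOR_BGR2HSV); m=cv2.inRange(hsv,(100,110,50),(125,255,255))
    n,l,s,c=cv2.connectedComponentsWithStats(m); return [(c[i].round(1).tolist(),int(s[i,4])) for i in range(1,n)],m
d=[543.5,151,0]; pp=[543.5-53,151,0]
for c in("scene","top"):
    a=cv2.imread(f"pics/{c}0.png"); b=snapshot(c)["img"][:,:,::-1].copy(); cv2.imwrite(f"pics/{sys.argv[1]}_{c}.png",b)
    box=np.array([(x,y,z) for x in(-45,45) for y in(-30,30) for z in(0,48)])
    q=proj(c,W(pp,box)+[0,0,42]); print(c,"pan region",q.min(0).round(),q.max(0).round())
    print(c,"chute",proj(c,W(d,[(-4,0,112),(174,0,191)])).round().tolist())
    for nm,im in(("before",a),("now",b)): print(nm,[x for x in blobs(im)[0] if x[0][0]>200 and 120<x[0][1]<330 and x[1]>1])
E
python3 chk.py c1 | grep -v -E "^pan|^dis"
```

```text
time_s: 23.08
tool_pos: [482.2, 11.1, 97.1]
ft_force: [-8.4, 1.3, 21.1]
scene pan region [278. 245.] [330. 301.]
scene chute [[320.0, 243.0], [371.0, 175.0]]
before [([207.2, 127.4], 5), ([204.0, 172.4], 30), ([358.0, 187.7], 43)]
now [([298.2, 275.4], 8), ([306.0, 272.5], 2), ([293.5, 278.0], 2)]
top pan region [325. 222.] [355. 263.]
top chute [[341.0, 219.0], [341.0, 131.0]]
before [([341.6, 155.3], 113)]
now [([339.2, 242.0], 32)]
```

```bash
python3 - <<'E'
import cv2,numpy as np
def amap(f,x0,y0,w,h):
    im=cv2.imread(f)[y0:y0+h,x0:x0+w]; hsv=cv2.cvtColor(im,cv2.COLOR_BGR2HSV).astype(int)
    for r in range(h):
        s=""
        for c in range(w):
            H,S,V=hsv[r,c]
            s+= "B" if 98<=H<=128 and S>70 else ("W" if V>175 and S<90 else ("." if V<50 else (":" if V<100 else ("+" if V<150 else "o"))))
        print(y0+r,s)
amap("pics/c1_scene.png",270,235,75,66)
print("TOP"); amap("pics/c1_top.png",315,130,60,130)
E
```

```text
235 WWWWWWWWWWWWWWWo+++++++++++++++++oWWWoo+++oo+++++++++oWWWWWo+++++++++++++++
236 WWWWWWWWWWWWWWWWo+++++++++++++++oWWWWWWooWWWo+++++++oWWWWWo++++++++++++++++
237 WWWWWWWWWWWWWWWWWo+++++++++++++++oWWWWWWWWWWo+++++++oWWWWW+++++++++++++++++
238 WWWWWWWWWWWWWWWWWoo+++++++++++++++oWWWWWWWWWo++oo++oWWWWWo+++++++++++::::::
239 WWWWWWWWWWWWWWWWWWo++++++++++++++++ooWWWWWWWoooooooWWWWWo+++++++++++:::::::
240 WWWWWWWWWWWWWWWWWWWo++++++++++++++++oWWWWWWWWWooooWWWWWo+++++++++++::::::::
241 WWWWWWWWWWWWWWWWWWWWo++++++++++++++++WWWWWWWWWo++oWWWWo++++++++++++::..::::
242 WWWWWWWWWWWWWWWWWWWWo++++++++++++++++oWWWooWWWo++oWWWWo++++ooo+++++::....::
243 WWWWWWWWWWWWWWWWWWWWo++++++++++++++++++o++ooWoo++oWWWWW+++oWWWo+++++::....:
244 WWWWWWWWWWWWWWWWWWWWo+++++++++++++++++++++++o+++++ooWWWo+oWWWWWWo+++::....:
245 WWWWWWWWWWWWWWWWWWWWo+++++++++++++++++++++++++++++++oooooWWWWWWWWo+++::...:
246 WWWWWWWWWWWWWWWWWWWWo+++++++++++++++++++++++++++++++++o+oWWWWWWWWWWo++:...:
247 WWWWWWWWWWWWWWWWWWWWo++++++++++++++++++++++++++++++++++++oWWWWWWWWWWWo+:..:
248 WWWWWWWWWWWWWWWWWWWWo++++++++++++++oo+++++++++++++++++++
[... 11933 characters left out ...]
++:++::+++++o+::::::::::::::::::::::::::::::::::::
250 ++++++++++++:++::++++:::::::::::::::::::::::::::::::::::::::
251 ++++++++++++:++::+++::::::::::::::::::::::::::::::::::::::::
252 ++++++++++++:++:::::::::::::::::::::::::::::::::::::::::::::
253 ++++++++++++:++:::::::::::::::::::::::::::::::::::::::::::::
254 ++++++++++++::::::::::::::::::::::::::::::::::::::::::::::::
255 +++++++++++:::::::::::::::::::::::::::::::::::::::::::::::::
256 ++++++++++::::::::::::::::::::::::::::::::::::::::::::::::::
257 ++++++++::::::::::::::::::::::::::::::::::::::::::::::::::::
258 ++++++::::::::::::::::::::::::::::::::::::::::::::::::::::::
259 ++++::::::::::::::::::::::::::::::::::::::::::::::::::::::::
```

```bash
python3 -m crank '{"gripper":[0,0,0,0,0,0,0,0],"travel":[[0,0,0],[0,0,0],[0,0,0],[0,0,0],[0,0,0],[0,0,0],[0,0,0],[0,0,0]],"turn":[[0,0,0],[0,0,0],[0,0,0],[0,0,0],[0,0,0],[0,0,0],[0,0,0],[0,0,0]]}'|grep -E "time|pos|force|gap"; python3 chk.py c2 | grep now; python3 - <<'E'
import cv2,numpy as np
for c,(x,y,w,h) in(("scene",(270,235,70,66)),("top",(320,130,45,125))):
    a,b,z=[cv2.imread(f"pics/{n}.png").astype(int) for n in(f"c1_{c}",f"c2_{c}",f"{c}0")]
    d=abs(a-b).max(2); print(c,"c1-c2 max diff in pan region",d[y:y+h,x:x+w].max(), "overall",(d>25).sum())
    # bystanders and bench: change since start
    e=(abs(b-z).max(2)>30).astype(np.uint8); n,l,s,ce=cv2.connectedComponentsWithStats(e)
    print([(s[i,:5].tolist()) for i in range(1,n) if s[i,4]>15])
# blue/white in pan since empty (a6 picture)
a=cv2.imread("pics/a6s_full.png").astype(int); b=cv2.imread("pics/c2_scene.png").astype(int)
e=(abs(b-a).max(2)>30).astype(np.uint8); n,l,s,ce=cv2.connectedComponentsWithStats(e); print("vs hung empty",[(s[i,:5].tolist()) for i in range(1,n) if s[i,4]>8])
E
```

```text
time_s: 24.18
tool_pos: [482.2, 11.1, 97.1]
ft_force: [-7.8, 2.4, 21.3]
finger_gap: 0.002
now [([298.2, 275.4], 8), ([306.0, 272.5], 2), ([293.5, 278.0], 2)]
now [([339.2, 242.0], 32)]
scene c1-c2 max diff in pan region 3 overall 0
[[0, 0, 560, 420, 161811], [142, 65, 8, 7, 31], [101, 87, 6, 4, 19], [101, 104, 11, 10, 61], [537, 105, 8, 3, 16], [99, 109, 17, 25, 228], [395, 126, 27, 8, 86], [434, 159, 9, 7, 32], [0, 173, 8, 15, 31], [43, 174, 27, 18, 216], [0, 192, 32, 20, 292], [344, 215, 10, 17, 83], [82, 238, 6, 4, 17], [0, 245, 354, 175, 32085], [0, 268, 7, 15, 53], [428, 301, 7, 10, 18], [415, 306, 12, 7, 27], [520, 308, 10, 2, 18], [427, 319, 4, 11, 17], [431, 318, 7, 7, 19], [416, 322, 7, 5, 16], [461, 330, 5, 11, 17], [450, 335, 12, 15, 31], [435, 341, 9, 7, 23], [458, 341, 9, 10, 27], [454, 348, 9, 8, 18], [365, 369, 9, 7, 20], [353, 414, 17, 6, 35]]
top c1-c2 max diff in pan region 3 overall 0
[[337, 136, 10, 41, 262], [289, 166, 267, 254, 26733], [339, 181, 17, 7, 66], [343, 191, 3, 10, 18], [204, 233, 47, 47, 787], [31, 384, 127, 36, 2424]]
vs hung empty [[0, 0, 465, 404,
[... 2746 characters left out ...]
[169, 272, 5, 8, 15], [432, 273, 9, 7, 20], [543, 272, 10, 17, 81], [359, 275, 4, 5, 13], [172, 278, 3, 7, 10], [299, 279, 6, 5, 15], [214, 285, 201, 135, 4649], [247, 284, 25, 18, 65], [370, 286, 45, 34, 267], [281, 296, 8, 7, 16], [339, 312, 17, 7, 25], [316, 316, 8, 10, 29], [363, 316, 36, 50, 515], [539, 318, 11, 3, 14], [394, 320, 166, 100, 3175], [359, 322, 5, 8, 15], [306, 325, 8, 4, 16], [257, 331, 26, 19, 54], [337, 345, 6, 7, 16], [373, 354, 3, 4, 11], [418, 364, 9, 9, 32], [386, 380, 9, 12, 23], [415, 386, 46, 31, 55], [445, 388, 43, 32, 135], [386, 393, 23, 17, 30], [402, 393, 34, 27, 60], [412, 397, 35, 23, 67], [532, 400, 15, 9, 40], [409, 411, 12, 9, 21], [163, 417, 6, 3, 14]]
```

```bash
python3 - <<'E'
import cv2,numpy as np
im=cv2.imread("pics/c2_scene.png"); e=cv2.imread("pics/a6s_full.png")
ch=" .:-=+*#%@"
for nm,I in(("now",im),("empty",e)):
    print(nm)
    for r in range(264,291):
        s=""
        for c in range(280,322):
            b,g,rr=map(int,I[r,c]); s+= "B" if b-rr>25 else ("b" if b-rr>8 else ch[min(9,max(rr-60,0)//20)])
        print(r,s)
t=cv2.imread("pics/c2_top.png")
print("top")
for r in range(222,256):
    s=""
    for c in range(325,362):
        b,g,rr=map(int,t[r,c]); s+= "B" if b-rr>20 else ("b" if b-rr>8 else ch[min(9,max(rr-20,0)//18)])
    print(r,s)
E
```

```text
now
264 #######**+=-------------------------------
265 #######*+=------------==------------------
266 ##%%##*+=-------------==-----------------=
267 %%%%#*+--------------==-----------------=+
268 %%%#*+-------------=========-----------=++
269 %%#*+-----------=+++==*#*+++=---------=+++
270 %#*=-----------+#%%*+*%@%#b+===+=----=+++=
271 %*=-----------+%@@@*b#@@%BBBb=+**+=-=+++=-
272 #*=----------=#@@@%BBb%%BBBBB*#%##+++++=--
273 ***+=--------+%@@%BBBBBBBBBBB%%%%%#**+=---
274 +***+=---==++*%@%BBBBBb%#BBB@@@%%%#*+=----
275 ==+***+==*#%####BBBBB%@@@#b%@@@%###+=-----
276 =-=+***+*%@@%bbBBBBBb@@@@##@@@%#**+=------
277 =---=+**#@@%BBBBBBBB%@@@%##@@%#**+=-------
278 =----=+*#%%BBBBBBBBb%@@%**#%%#**+=--------
279 +------=*##BBBBB%%**%%%#**###**+=---------
280 +-------=+**bBB@@@%####**###**+=----------
281 +--------==+**%@@@%#*********+=-----------
282 +----------=+*%%@%#++*******+=------------
283 +-----------==*#%#*++******+=------------:
284 +-------------=+*#********+=------------:.
285 +---------------=+***#***+=------------:. 
286 +=---------------=+*##**+=-------------:. 
287 *+=--------
[... 2179 characters left out ...]
#@%BBBB#%*******=::--::::...
240 =------=+#%#BBBB*%*******=::--:......
241 +=:-----=*#*BBBB+*++*****=:.::......:
242 *=:-----=+++bBBB=+=+****+=:.......:::
243 *=:==---+++=bBBBb+==+**+=-:....::::::
244 *=:==---++**+BBBB+++++=-:....::::::::
245 *+-==---=+*#%bBBBb**=-:.....:::::::::
246 *+-==--=+=*%@bBBBB==-:....:::::::::::
247 *=:==--++=+%@bBBBb::....:::::::::::::
248 *=:==--+*++%@*BBb.....:::::::::::::::
249 *+-++--+*++##+:.....:::::::::::::::::
250 *+-+=--+*+==-:....:::::::::::::::::::
251 *+-+=--++=::....:::::::::::::::::::::
252 *+-++---::....:::::::::::::::::::::::
253 *+-==:.......::::::::::::::::::::::::
254 *+--:.....:::::::::::::::::::::::::::
255 +=:.....::::::::::::::::::::::::::::-
```

```bash
python3 - <<'E'
from h import *
def tri(a,b):
    r=lambda P: np.r_[proj("top",P)[0]-a, proj("scene",P)[0]-b]
    s=least_squares(r,[480,151,60]); return s.x.round(1), s.fun.round(2)
print(tri((338.5,239),(306.5,272.5)),tri((340,246),(300.5,273.5)),tri((340,246),(295,278)))
E
```

```text
(array([500.7, 151.3,  56.3]), array([ 0.05, -0.05, -0.06,  0.01])) (array([481.7, 151.2,  69.4]), array([-0.36,  0.41,  0.47, -0.07])) (array([477.5, 154.8,  57.9]), array([-2.37,  2.68,  3.05, -0.47]))
```

```bash
python3 st.py; python3 -c "
from station import finish_job
print(finish_job())"
```

```text
t 24.27 p [482.2  11.1  97.1] ytool [ 0.001 -1.     0.   ] xtool [ 0.005 -0.    -1.   ] F [-8.6   1.97 21.53] gap -0.002 j [ 0.44 -0.28 -0.39  0.   -1.46  1.13]
the job is handed in; nothing more can be done
None
```

I hung the pan by both hooks on the front bar and let go of it. Then I pushed the gate lever to its stop with the shut fingers and handed the job in at 24.3 s, still holding it down. No verdict was reported.

**What the last checks showed:**
- **Lever:** about 21 N on the fingertips. Near the end the lever barely moved while the force kept rising, so I take it to be on its stop. The gate angle itself cannot be read.
- **Pan:** it sat where it hung when I let go, with the fingers well away from it. Two pictures about 1 s apart showed no motion in the pan area.
- **Chute:** the top view shows it empty.
- **Canisters:** I could make out three blue bands in the pan. The other two canisters were hidden by the arm and the front wall, so the count of five is inferred. The bands fit three canisters on the floor with two on top, all below the rim.
- **Bench:** nothing new showed on the bench in the top view, though the arm covers part of it. The caps, bottle and tally counter were unchanged in that view.

**What disagreed:**
- The fingertips sat about 30 mm higher than the reported tool position. The pictures and the first touch on the lever pad (expected at 180 mm, felt at about 147 mm) agreed on this. I worked from contact force and pictures instead.
- The two cameras differed by 3 to 6 mm along x. I settled the bar's position by touching it with the pan's back wall, which pressed at about 16 N.
- I reached the 40-picture limit before the final push, so the closing checks were done on pixel values in code, not by eye.

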